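# Cull odd cinnamon quills, seal the specimen box and set its hold timer

### The job

Pick every odd quill (the broken-short and the kinked ones) off the sorting board into the open specimen box, leave the straight whole quills on the board, and snap the lid fully down onto the box under both clips. Then set the hold timer for this box: turn the dial anticlockwise all the way to its stop to clear it, and from there exactly five clicks clockwise. Do not shift the kidney dish, forceps, hand lens or the spare box.

Things in the scene. Friction and masses are not known exactly. Their poses are not given: they have to be found in the camera images.
- short_a_mid (a point): Odd, broken-short dark brown cinnamon quill, 12 mm high, 23 mm wide (two parallel 12 mm rolls side by side, lies flat). Point: its centre, 6 mm up; x along it, y across. 38 mm long, 12 g. May be absent.
- short_b_mid (a point): Odd, broken-short dark brown cinnamon quill, 12 mm high, 23 mm wide (two parallel 12 mm rolls side by side, lies flat). Point: its centre, 6 mm up; x along it, y across. 38 mm long, 12 g. May be absent.
- short_c_mid (a point): Odd, broken-short dark brown cinnamon quill, 12 mm high, 23 mm wide (two parallel 12 mm rolls side by side, lies flat). Point: its centre, 6 mm up; x along it, y across. 38 mm long, 12 g. May be absent.
- kinked_a_mid (a point): Odd, kinked dark brown cinnamon quill, 12 mm high, 23 mm wide (two parallel 12 mm rolls side by side, lies flat). Point: its centre, 6 mm up; x along it, y across. Bent 44 degrees at this point, both 40 mm halves swung to +y, x the chord direction, 76 mm over all; gripped across y here about 25 mm, 20 g. May be absent.
- kinked_b_mid (a point): Odd, kinked dark brown cinnamon quill, 12 mm high, 23 mm wide (two parallel 12 mm rolls side by side, lies flat). Point: its centre, 6 mm up; x along it, y across. Bent 44 degrees at this point, both 40 mm halves swung to +y, x the chord direction, 76 mm over all; gripped across y here about 25 mm, 20 g. May be absent.
- whole_a_mid (a point): Sound, straight, whole dark brown cinnamon quill, 12 mm high, 23 mm wide (two parallel 12 mm rolls side by side, lies flat). Point: its centre, 6 mm up; x along it, y across. 75 mm long, 20 g. May be absent.
- whole_b_mid (a point): Sound, straight, whole dark brown cinnamon quill, 12 mm high, 23 mm wide (two parallel 12 mm rolls side by side, lies flat). Point: its centre, 6 mm up; x along it, y across. 75 mm long, 20 g. May be absent.
- whole_c_mid (a point): Sound, straight, whole dark brown cinnamon quill, 12 mm high, 23 mm wide (two parallel 12 mm rolls side by side, lies flat). Point: its centre, 6 mm up; x along it, y across. 75 mm long, 20 g. May be absent.
- board: Flat white sorting board with a blue edge, 260 (x) x 220 (y) x 4 mm, fixed; origin at the centre of its underside. The quills lie on it.
- box: Clear acrylic specimen box without its lid, fixed to the table: outside 148 (x) x 108 (y) x 45 mm high, walls and floor 4 mm (inside 140 x 100 x 41 mm deep). Origin: centre of its underside.
- box_rim (a point): Centre of the specimen box's open top, level with the rim (axes as box). Half-way along each long side (+y and -y) stands an orange spring clip, 30 mm wide, reaching 17 mm above the rim, whose sloped nose overhangs the lid's edge by about 2 mm.
- lid: Loose pale-blue clear lid: plate 148 (x) x 108 (y) x 4 mm, black rubber plug ring 5 mm deep beneath (135 x 96 mm, rounded, 2 to 2.5 mm play in the box each side), blue bar handle on top. 90 g. Fits either way round. Origin: centre of the plug ring's underside. Snapping it home takes about 5 to 10 N straight down.
- lid_handle (a point): Middle of the lid's blue bar handle (14 mm thick in x, 42 mm long in y, 24 mm high): 12 mm above the plate's top, 12 mm below the handle's top, 21 mm above the plug's underside. With the lid snapped down (plate on the rim) it is 16 mm above point box_rim; a lid resting on the clip noses is 5 mm or more higher.
- clip_left (a joint): Spring clip on the box's +y side: outward travel of its nose in m; 0 at rest and once the lid is snapped under it, 0.002 to 0.004 while the lid's edge holds it out.
- clip_right (a joint): Spring clip on the box's -y side: outward travel of its nose in m; 0 at rest and once the lid is snapped under it, 0.002 to 0.004 while the lid's edge holds it out.
- dial (a joint): Black dial on the grey hold timer. Rad: 0 at the anticlockwise stop (pointer at the red tick), growing clockwise seen from above. Detents every 30 degrees (0 = stop, 0.5236, 1.0472 .. 9 clicks; long black tick at the fifth) draw it to within about 0.06 rad of the nearest click when let go. Turning takes under 0.05 N m.
- dial_grip (a point): Centre of the dial's bar grip, on its axis, 60 mm above the table; turns with the dial. Bar 46 mm long (x; white pointer line on its +x end), 14 mm thick (y), 24 mm high (12 above and below this point); under it a round skirt of radius 29 mm on the fixed 100 x 100 x 40 mm timer housing.
- kidney_dish: Blue-rimmed white enamel kidney dish, 200 x 85 x 37 mm; origin under its centre. Not part of the job.
- forceps: Steel forceps lying flat, 130 x 16 x 6 mm; origin under the centre. Not part of the job.
- lens: Brass hand lens lying flat, 78 mm ring 10 mm thick with an 85 mm handle along +x; origin under the ring's centre. Not part of the job.
- spare_box: A second, closed clear specimen box with a brown sample in it, 88 x 68 x 41 mm; origin under its centre. Not part of the job.
Not all that is in view belongs to the job. What is shaped like the part that bears whole_a_mid but grey or pink is not meant.

How it is judged:
By the outcome, as a careful person would: the job done as asked, in the order asked, and still so for the second after the job is handed in, with the robot touching nothing.
Of short_a, short_b, short_c, kinked_a, kinked_b only 3 to 5 are there at a start; the rules pass over those that are not, and their reading is None.
Of whole_a, whole_b, whole_c only 2 to 3 are there at a start; the rules pass over those that are not, and their reading is None.
At some moment in a run one of short_a, short_b, short_c, kinked_a, kinked_b may be knocked a few centimetres aside while the robot is not near it.
Once in a run the grip may slacken for a moment while it holds something.
It also fails if it takes over 210 s, if anything falls off the work surface, if the arm or the gripper's body presses on something with over 40 N, if the wrist force passes 120 N, or if a joint passes its speed limit or range.

### The arm

A 6-joint arm with a two-finger parallel gripper is mounted at the origin on the work surface. World frame = base frame: x ahead of the robot, y to its left, z up, the work surface at z = 0. Lengths are in m, angles in rad, forces in N, time in s.
With the tool pointing down it reaches from about 0.4 to 0.925 m from the base axis. Payload 3.4 kg.
Tool frame: the origin (TCP) lies between the finger pads; the fingertips stand 25 mm ahead of it and the grasp point (between the pads) lies 6 mm ahead of it (bot.finger_overhang is the distance from the TCP to the fingertips, in m); x points along the fingers, y is the direction in which the jaws open and shut, and the axes are right-handed (so a half turn about x gives the same grasp; the last joint's range is limited). The gripper opens to 85 mm and grips with 20 to 120 N. Pads are 22 mm wide; open, the fingers measure 114 mm over their backs; the gripper's body (76 mm by 85 mm) begins 54 mm behind the grasp point. The pads swing forward as they close: fully open they stand 13 mm farther back than shut.
Start: joints at [-1.399, 0.307, 1.506, -0, 1.328, -0.073], TCP at [0.139, -0.558, 0.256] pointing down, gripper open.
Joint ranges: [-3.12, 3.12], [-1.05, 2.28], [0.14, 2.33], [-1.42, 4.57], [0.1, 2.73], [-2.68, 2.68]. Speed limits (rad/s): [2.57, 2.57, 3.14, 3.14, 3.14, 3.14].

### API

Orientations are given as a unit quaternion [w, x, y, z].
In Python, from workcell import bot gives the robot as it stands.
- The arm moves only by the tool jog_arm, never from a script. Its arguments are lists of equal length, an entry for each row: "translation": the shift along the tool's x, y, z in cm, a list of three; "yaw": the turn about the tool's x in degrees. A call has 1 to 5 rows; each row is the pose to reach, as a shift and turn from the pose measured when the call began, along the tool's axes at that moment; what a row does not reach only later rows make up. A row lasts 1/10 s, in which the tool goes at most 50 mm and 8.59 degrees, less where a joint would pass 70% of its speed; a pose out of reach is approached as far as the arm can. A call with a gripper value outside its range is refused whole. "hand" is the finger opening in cm, from 0 to 8.54, set as the call begins (left out, the last holds). The fingers move at their own pace and stop on an object; the grip force is fixed at half the most. Time passes only in rows, so rows that repeat a pose let the fingers close. It gives the time, the measured TCP pose, the force and the opening at its end, in the units of the state.
- bot.read_state(): the state, without advancing time (a new reading comes with each control period).
- bot.snapshot(name): name is "side" or "top"; returns the picture (480x640x3 uint8, red, green, blue); there is no depth.
- bot.camera_model(name): a dict with "fx", "fy", "cx", "cy" (pixels), "world_from_camera" (4x4, takes a point from camera to world coordinates). Camera axes: x right, y down, z forward; pixel columns grow to the right and rows downward; lengths in m; the calibration is good to about 2 mm. A picture is of the moment at which its call begins. camera_model takes no time and is no camera call.
- bot.job_done(): hands the job in, once; it reports no verdict.
The state is a dict: "t": time; "joints": joint angles; "qd": joint speeds; "joint_efforts": joint torques, N m; "position": TCP position; "tcp_rot": TCP orientation; "contact_force": force on the tool from outside, world axes, zero at the start; "wrist_torque": the same for the moment, N m; "finger_gap": finger opening in m.
Only numpy, scipy, OpenCV 4.12 (cv2) and the standard library are available. Lean on these libraries where they do the work, as an engineer would, in place of code of your own. Each camera call takes 0.05 s, during which the arm holds its last target.

## Working session

There is one attempt and no reset: what is moved stays moved. The work goes in short steps, Python scripts to look and compute and a tool call to move; the robot and the scene stay as the last step left them, time stands still between calls to the robot, and variables do not carry over. Pictures are saved under pics/ and viewed, and the job is handed in when it is done.

Besides the shell and the picture viewer there is one more tool, called in YAML: its name, and indented under it one key for each argument. jog_arm: Moves the arm, as the interface text tells. Its arguments: {"type":"object","properties":{"translation":{"type":"array"},"yaw":{"type":"array"},"hand":{"type":"number"}},"required":["translation","yaw"]}

```bash
ls; mkdir -p pics; python3 - <<'E'
from workcell import bot
import cv2,numpy as np
print(bot.read_state())
for n in("top","side"):
    im=bot.snapshot(n); cv2.imwrite(f"pics/{n}0.png",im[:,:,::-1]); m=bot.camera_model(n)
    print(n,m)
E
```

```text
pics
{'t': 0.0, 'joints': array([-1.39948891e+00,  3.07566274e-01,  1.50763092e+00,  9.30871082e-06,
        1.32836813e+00, -7.34804813e-02]), 'qd': array([ 0.00101274,  0.00275342,  0.00073368, -0.00034207, -0.00107946,
        0.00259464]), 'joint_efforts': array([ 8.50974629e-04, -4.57537973e+01, -2.51912928e+01, -1.21249263e-04,
        1.33266166e-02,  4.90730315e-06]), 'position': array([ 0.13923693, -0.55725536,  0.25540084]), 'tcp_rot': array([-0.08563208, -0.70178591, -0.08702561,  0.70184773]), 'contact_force': array([-0.42941567, -0.302269  ,  0.90627918]), 'wrist_torque': array([0.00470789, 0.01289935, 0.02058842]), 'finger_gap': 0.08543514166066965}
top {'fx': 545.1714806257434, 'fy': 545.1714806257434, 'cx': 314.0000147915273, 'cy': 232.3429245906467, 'world_from_camera': array([[-0.02547153, -0.97379091,  0.22601429,  0.3508274 ],
       [-0.99965863,  0.02349638, -0.01142527,  0.06750381],
       [ 0.0058153 , -0.22622816, -0.97405698,  1.06579202],
       [ 0.        ,  0.        ,  0.        ,  1.        ]])}
side {'fx': 520.1134414472168, 'fy': 520.1134414472168, 'cx': 314.3663180919689, 'cy': 239.46735182568844, 'world_from_camera': array([[-0.72194597, -0.43847089,  0.53529178,  0.02826055],
       [-0.69184664,  0.47074453, -0.54749229,  0.61662394],
       [-0.01192625, -0.76559968, -0.64320673,  0.69941238],
       [ 0.        ,  0.        ,  0.        ,  1.        ]])}
```

View pics/top0.png

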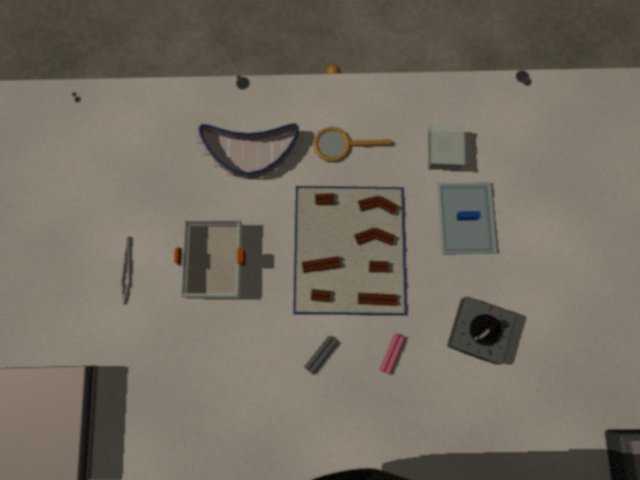

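View pics/side0.png

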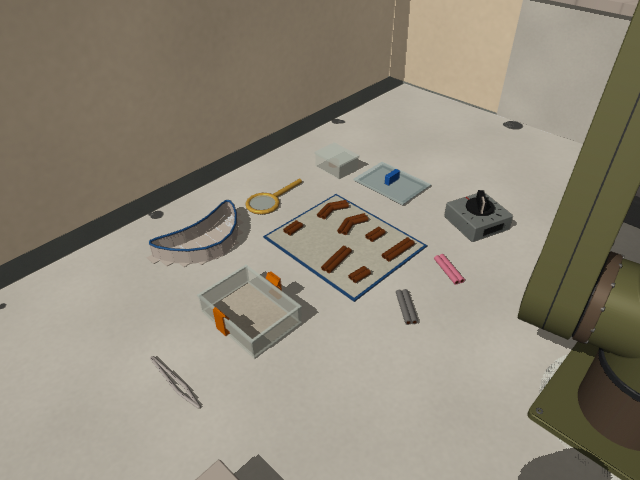

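```bash
cat > h.py <<'E'
from workcell import bot
import cv2,numpy as np,sys
from scipy.spatial.transform import Rotation as R
def snap(n,name=None,crop=None,s=1):
    im=bot.snapshot(n)[:,:,::-1].copy()
    if name:
        o=im if crop is None else im[crop[1]:crop[3],crop[0]:crop[2]]
        cv2.imwrite(f"pics/{name}.png",cv2.resize(o,None,fx=s,fy=s,interpolation=cv2.INTER_CUBIC))
    return im
def ray(n,uv):
    m=bot.camera_model(n);T=m["world_from_camera"];u,v=uv
    return T[:3,3],T[:3,:3]@np.array([(u-m["cx"])/m["fx"],(v-m["cy"])/m["fy"],1])
def plane(n,uv,z):
    o,d=ray(n,uv);return o+d*(z-o[2])/d[2]
def proj(n,p):
    m=bot.camera_model(n);T=m["world_from_camera"];c=T[:3,:3].T@(np.array(p)-T[:3,3])
    return np.array([m["fx"]*c[0]/c[2]+m["cx"],m["fy"]*c[1]/c[2]+m["cy"]])
def tri(a,b):
    A=[];B=[]
    for n,uv in(("top",a),("side",b)):
        o,d=ray(n,uv);d=d/np.linalg.norm(d);P=np.eye(3)-np.outer(d,d);A.append(P);B.append(P@o)
    return np.linalg.lstsq(np.vstack(A),np.hstack(B),rcond=None)[0]
def rot():
    q=bot.read_state()["tcp_rot"];return R.from_quat([q[1],q[2],q[3],q[0]]).as_matrix()
def jaw():
    r=rot();return np.degrees(np.arctan2(r[1,1],r[0,1]))
def go(p,a=None,half=None):
    """shift in cm / yaw deg for TCP p, jaw line angle a (deg, world)."""
    s=bot.read_state();r=rot();d=r.T@(np.array(p)-s["position"])*100
    out=[]
    if a is not None:
        y=(-(a-jaw())+90)%180-90   # tool x down: +yaw = world clockwise
        out=[y]
    print("t %.1f pos"%s["t"],s["position"].round(4),"jaw %.1f"%jaw(),"j1 %.2f j6 %.2f"%(s["joints"][0],s["joints"][5]),"-> shift",d.round(2),"yaw",np.round(out,1),"xaxis",r[:,0].round(3))
def quills(im,z=0.014,n="top",show=True):
    hsv=cv2.cvtColor(im,cv2.COLOR_BGR2HSV)
    m=((hsv[...,0]<14)&(hsv[...,1]>140)&(hsv[...,2]>40)&(hsv[...,2]<190)).astype(np.uint8)
    out=[]
    for c in cv2.findContours(m,cv2.RETR_EXTERNAL,cv2.CHAIN_APPROX_NONE)[0]:
        if cv2.contourArea(c)<60: continue
        w=np.array([plane(n,p[0],z)[:2]*1000 for p in c],np.float32)
        (cx,cy),(a,b),t=cv2.minAreaRect(w)
        if a<b:a,b,t=b,a,t+90
        area=cv2.contourArea(w);t=(t+90)%180-90
        M=cv2.moments(c);uv=(M['m10']/M['m00'],M['m01']/M['m00'])
        out.append((uv,cx,cy,a,b,t,area))
        if show:print("px %d %d  rect centre %.1f %.1f  %.0fx%.0f ang %.1f area %.0f"%(*uv,cx,cy,a,b,t,area), "centroid",(plane(n,uv,z)[:2]*1000).round(1))
    return out
E
python3 - <<'E'
from h import *
im=cv2.imread("pics/top0.png");quills(im);print(jaw(),rot().round(3))
hsv=cv2.cvtColor(im,cv2.COLOR_BGR2HSV)
for nm,lo,hi in(("orange",(5,200,150),(15,255,255)),("blue",(100,180,120),(115,255,255))):
    m=cv2.inRange(hsv,lo,hi)
    for c in cv2.findContours(m,0,1)[0]:
        if cv2.contourArea(c)>25:print(nm,cv2.boundingRect(c),cv2.minAreaRect(c))
cv2.imwrite("pics/crop_box.png",cv2.resize(im[200:320,160:280],None,fx=5,fy=5,interpolation=2))
cv2.imwrite("pics/crop_r.png",cv2.resize(im[170:370,420:540],None,fx=3,fy=3,interpolation=2))
s=cv2.imread("pics/side0.png");cv2.imwrite("pics/crop_s.png",cv2.resize(s[150:360,180:520],None,fx=2.3,fy=2.3,interpolation=2))
E
```

```text
px 377 298  rect centre 460.4 -63.8  72x18 ang 86.1 area 1134 centroid [460.5 -64. ]
px 320 295  rect centre 470.1 45.3  35x17 ang 82.9 area 515 centroid [470.   45.6]
px 378 266  rect centre 523.6 -70.1  35x18 ang 87.2 area 522 centroid [524.2 -69.6]
px 321 264  rect centre 530.8 42.7  71x19 ang -82.1 area 1157 centroid [530.8  43. ]
px 177 255  rect centre 554.9 324.0  30x11 ang -3.3 area 247 centroid [555.8 324. ]
px 240 255  rect centre 551.8 200.3  34x14 ang 0.4 area 380 centroid [551.7 200.4]
px 374 235  rect centre 585.1 -64.4  73x28 ang 86.7 area 1225 centroid [584.7 -63.9]
px 377 203  rect centre 650.6 -75.7  75x29 ang 82.5 area 1222 centroid [650.4 -74.6]
px 324 198  rect centre 664.2 32.3  34x19 ang 88.6 area 560 centroid [663.6  32.3]
-75.97350025831385 [[-0.     0.242 -0.97 ]
 [ 0.002 -0.97  -0.242]
 [-1.    -0.002 -0.   ]]
```

View pics/crop_box.png

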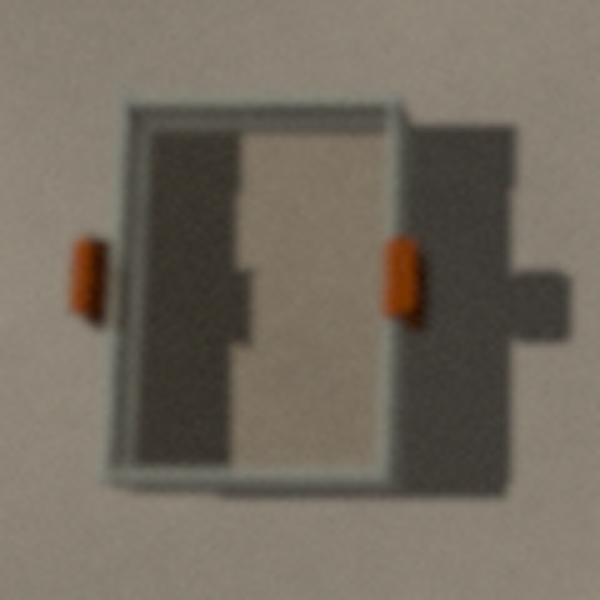

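View pics/crop_r.png

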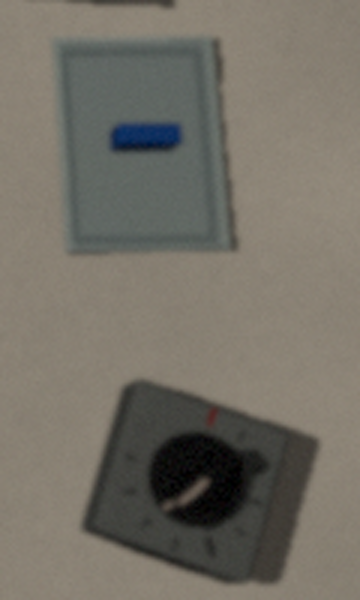

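View pics/crop_s.png

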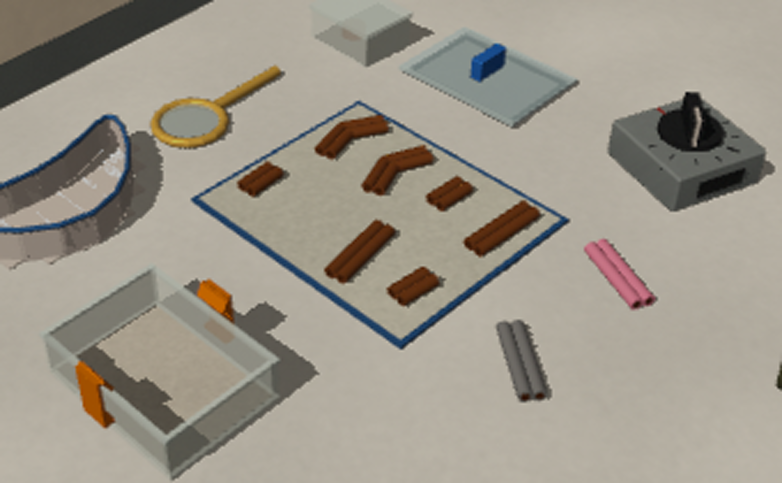

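```bash
python3 - <<'E'
from h import *
P=lambda l,z:np.array([plane("top",p,z)[:2]*1000 for p in l])
for nm,l,z in(("box",[(185,220),(240.6,220),(238,297),(181.4,297)],.045),("lid",[(438.3,183.3),(492.3,183.3),(497.3,252.7),(443.3,253.3)],.009)):
    q=P(l,z);r=cv2.minAreaRect(q.astype(np.float32));print(nm,q.round(0).tolist(),q.mean(0),r,)
    e=(q[0]-q[3]+q[1]-q[2]);print("x ang",np.degrees(np.arctan2(e[1],e[0])))
print("clips",P([(177,255),(240,255)],.058))
im=cv2.imread("pics/top0.png");sd=cv2.imread("pics/side0.png")
print("side");quills(sd,0.010,"side")
# blue handle
for n,i,b in(("top",im,(440,190,500,250)),("side",sd,(370,150,430,200))):
    hsv=cv2.cvtColor(i,cv2.COLOR_BGR2HSV);m=cv2.inRange(hsv,(95,150,60),(125,255,255))
    for c in cv2.findContours(m,0,1)[0]:
        x,y,w,h=cv2.boundingRect(c)
        if b[0]<x<b[2] and b[1]<y<b[3] and cv2.contourArea(c)>20:
            r=cv2.minAreaRect(c);print("handle",n,r,x,y,w,h); 
            if n=="top":
                w_=np.array([plane(n,p[0],.033)[:2]*1000 for p in c],np.float32);print(cv2.minAreaRect(w_))
E
```

```text
box [[618.0, 304.0], [616.0, 197.0], [467.0, 201.0], [470.0, 306.0]] [542.61845001 251.85459918] ((542.5986938476562, 251.96566772460938), (107.20745849609375, 148.5441436767578), 88.62580871582031)
x ang -1.2888984373872339
lid [[692.0, -200.0], [690.0, -311.0], [546.0, -306.0], [547.0, -199.0]] [ 618.88954665 -254.05291782] ((618.6156005859375, -253.77439880371094), (110.13238525390625, 144.97640991210938), 88.65003967285156)
x ang -1.1341140828765939
clips [[547.22964106 313.85733107]
 [544.34984    195.74169913]]
side
px 359 273  rect centre 468.5 45.2  44x24 ang 83.0 area 924 centroid [468.5  45. ]
px 335 258  rect centre 529.4 42.6  82x23 ang -81.2 area 1659 centroid [530.1  43.9]
px 397 248  rect centre 458.7 -64.1  83x24 ang 85.8 area 1732 centroid [458.9 -62.8]
px 374 233  rect centre 522.6 -69.9  45x25 ang 85.9 area 929 centroid [522.5 -69.8]
px 292 227  rect centre 663.0 32.3  45x25 ang -88.5 area 943 centroid [663.   32.3]
px 351 222  rect centre 583.5 -64.0  85x37 ang 88.4 area 1819 centroid [583.3 -64.5]
px 331 207  rect centre 649.8 -75.4  84x38 ang 80.9 area 1911 centroid [649.5 -74.8]
handle top ((468.42266845703125, 214.53038024902344), (5.93914794921875, 21.181209564208984), 86.98721313476562) 458 212 22 7
((619.0451049804688, -248.4058380126953), (12.01380729675293, 42.1809196472168), 1.7234420776367188)
handle side ((391.58428955078125, 176.63485717773438), (9.327981948852539, 17.913965225219727), 57.9946174621582) 385 169 14 16
```

```bash
python3 - <<'E'
from h import *
go([.664,.032,.10],0)
E
```

```text
t 0.1 pos [ 0.1392 -0.5573  0.2555] jaw -76.0 j1 -1.40 j6 -0.07 -> shift [ 15.64 -44.42 -65.19] yaw [-76.] xaxis [-0.     0.002 -1.   ]
```

jog_arm:
  translation:
    - [5,-44.4,-65.2]
    - [5,-44.4,-65.2]
    - [5,-44.4,-65.2]
    - [5,-44.4,-65.2]
    - [5,-44.4,-65.2]
  yaw: [-76,-76,-76,-76,-76]
  hand: 4.5

```text
t: 0.6
position: [0.306, -0.3698, 0.2401]
tcp_rot: [0.339, 0.621, 0.34, -0.62]
contact_force: [1.4, -1.4, 0.2]
finger_gap: 0.0449
```

```bash
python3 - <<'E'
from h import *
go([.664,.032,.10],0)
E
```

```text
t 0.6 pos [ 0.306  -0.3698  0.2401] jaw -32.7 j1 -0.97 j6 -0.40 -> shift [ 14.07   8.45 -53.13] yaw [-32.7] xaxis [-0.     0.002 -1.   ]
```

jog_arm:
  translation:
    - [8,8.4,-53.1]
    - [8,8.4,-53.1]
    - [8,8.4,-53.1]
    - [8,8.4,-53.1]
    - [8,8.4,-53.1]
  yaw: [-32.7,-32.7,-32.7,-32.7,-32.7]

```text
t: 1.1
position: [0.4703, -0.1848, 0.2035]
tcp_rot: [0.5, 0.5, 0.501, -0.499]
contact_force: [1.2, -0.6, 0.8]
finger_gap: 0.0449
```

```bash
python3 - <<'E'
from h import *
go([.664,.032,.10],0)
E
```

```text
t 1.1 pos [ 0.4703 -0.1848  0.2035] jaw 0.2 j1 -0.46 j6 -0.46 -> shift [ 10.38  19.44 -21.6 ] yaw [0.2] xaxis [-0.     0.002 -1.   ]
```

jog_arm:
  translation:
    - [10.4,19.3,-21.7]
    - [10.4,19.3,-21.7]
    - [10.4,19.3,-21.7]
    - [10.4,19.3,-21.7]
    - [10.4,19.3,-21.7]
  yaw: [1,1,1,1,1]

```text
t: 1.6
position: [0.6257, -0.008, 0.1189]
tcp_rot: [0.496, 0.504, 0.497, -0.503]
contact_force: [0.5, -1.0, -0.0]
finger_gap: 0.045
```

jog_arm:
  translation:
    - [0,3.5,-3.9]
    - [0,3.5,-3.9]
    - [0,3.5,-3.9]
    - [0,3.5,-3.9]
  yaw: [0,0,0,0]

```text
t: 2.0
position: [0.6601, 0.03, 0.1184]
tcp_rot: [-0.495, -0.503, -0.498, 0.504]
contact_force: [0.3, -1.0, 0.4]
finger_gap: 0.0452
```

```bash
python3 - <<'E'
from h import *
go([.6635,.0323,.03],-1)
im=snap("top","t1");quills(im);snap("side","s1")
E
```

```text
t 2.0 pos [0.6601 0.03   0.1184] jaw -0.8 j1 -0.02 j6 -0.01 -> shift [ 8.84  0.36 -0.23] yaw [0.2] xaxis [-0.003  0.001 -1.   ]
```

View pics/t1.png

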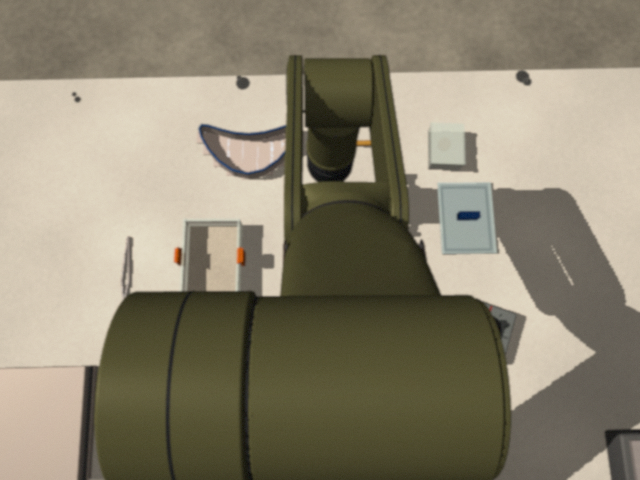

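View pics/s1.png

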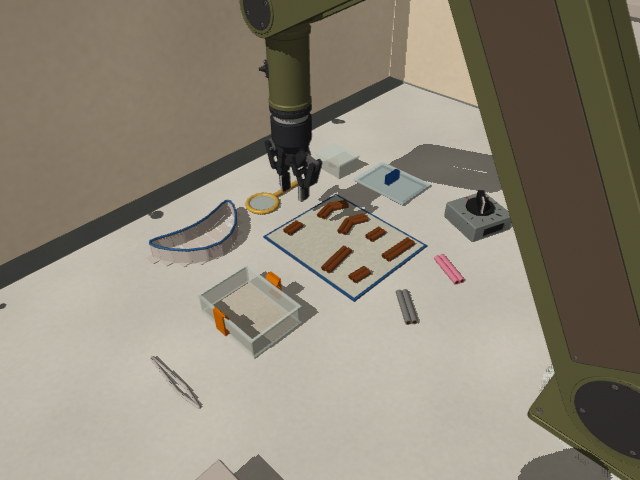

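The arm hides the board from the top camera, while the side view shows all quills where they were. Gripper is over the far short quill (292,227).

jog_arm:
  translation:
    - [5,0.36,-0.23]
    - [8.7,0.36,-0.23]
    - [8.7,0.36,-0.23]
    - [8.7,0.36,-0.23]
  yaw: [0,0,0,0]

```text
t: 2.5
position: [0.6624, 0.0303, 0.0318]
tcp_rot: [-0.494, -0.503, -0.497, 0.505]
contact_force: [0.0, 0.1, 0.5]
finger_gap: 0.0448
```

```bash
python3 - <<'E'
from h import *
go([.6635,.0323,.03],-1)
snap("side","s2",(220,130,370,280),4)
E
```

```text
t 2.5 pos [0.6624 0.0303 0.0318] jaw -1.0 j1 -0.02 j6 -0.00 -> shift [ 0.18  0.1  -0.2 ] yaw [0.] xaxis [-0.004  0.001 -1.   ]
```

View pics/s2.png

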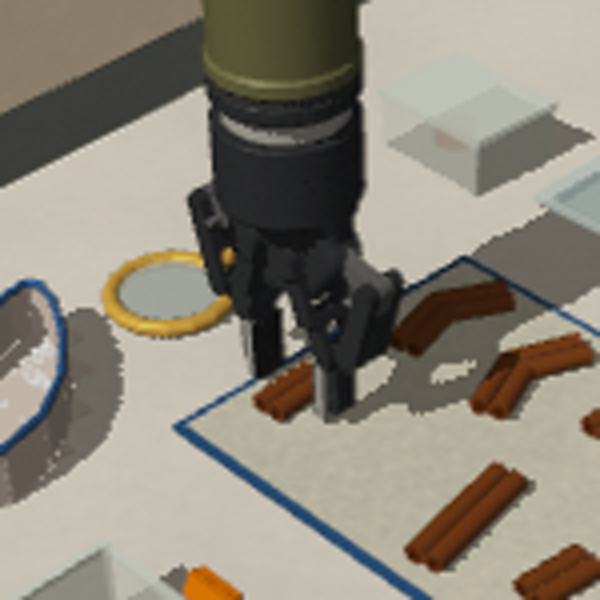

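Fingers straddle the short quill correctly (near crop 330,400). Close.

jog_arm:
  translation:
    - [0.2,0.1,-0.2]
    - [0.2,0.1,-0.2]
    - [0.2,0.1,-0.2]
    - [0.2,0.1,-0.2]
    - [0.2,0.1,-0.2]
  yaw: [0,0,0,0,0]
  hand: 1.5

```text
t: 3.05
position: [0.6646, 0.0322, 0.0319]
tcp_rot: [-0.495, -0.504, -0.496, 0.504]
contact_force: [-1.3, -0.8, 5.7]
finger_gap: 0.0205
```

jog_arm:
  translation:
    - [-5,0,0]
    - [-10,0,0]
    - [-10,0,0]
  yaw: [0,0,0]

```text
t: 3.35
position: [0.6698, 0.0323, 0.1397]
tcp_rot: [0.499, 0.508, 0.493, -0.501]
contact_force: [1.3, -0.5, 0.2]
finger_gap: 0.0208
```

```bash
python3 - <<'E'
from h import *
go([.543-.036,.253+.024,.14],-1)
snap("side","s3",(220,80,370,230),4)
E
```

```text
t 3.4 pos [0.6698 0.0323 0.1397] jaw -0.9 j1 -0.02 j6 0.00 -> shift [ -0.24 -16.68 -24.2 ] yaw [0.1] xaxis [ 0.013  0.    -1.   ]
```

View pics/s3.png

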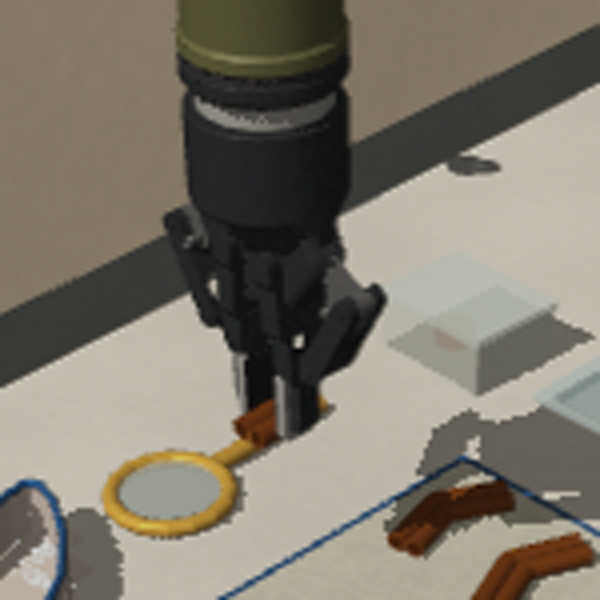

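```bash
python3 - <<'E'
from h import *
import time
snap("side");snap("side")
go([.543-.036,.253+.024,.14],-1)
E
```

```text
t 3.5 pos [0.6645 0.0323 0.1323] jaw -0.9 j1 -0.02 j6 0.00 -> shift [ -0.75 -16.15 -24.2 ] yaw [0.1] xaxis [-0.     0.001 -1.   ]
```

jog_arm:
  translation:
    - [-0.7,-16.1,-24.2]
    - [-0.7,-16.1,-24.2]
    - [-0.7,-16.1,-24.2]
    - [-0.7,-16.1,-24.2]
    - [-0.7,-16.1,-24.2]
  yaw: [0,0,0,0,0]

```text
t: 4.0
position: [0.5268, 0.2432, 0.1363]
tcp_rot: [-0.495, -0.503, -0.497, 0.506]
contact_force: [0.6, 0.4, 0.1]
finger_gap: 0.0202
```

jog_arm:
  translation:
    - [0,-2.8,-4.0]
    - [0,-2.8,-4.0]
    - [0,-2.8,-4.0]
    - [0,-2.8,-4]
  yaw: [0,0,0,0]

```text
t: 4.4
position: [0.4992, 0.2829, 0.1352]
tcp_rot: [-0.495, -0.502, -0.497, 0.506]
contact_force: [-0.7, -0.2, -0.3]
finger_gap: 0.0203
```

```bash
python3 - <<'E'
from h import *
snap("side","s4",(150,180,350,380),3)
go([.543-.036,.253+.024,.045],-1)
E
```

```text
t 4.5 pos [0.4997 0.2826 0.1354] jaw -1.0 j1 0.44 j6 0.46 -> shift [9.04 0.79 0.53] yaw [-0.] xaxis [-0.006 -0.002 -1.   ]
```

View pics/s4.png

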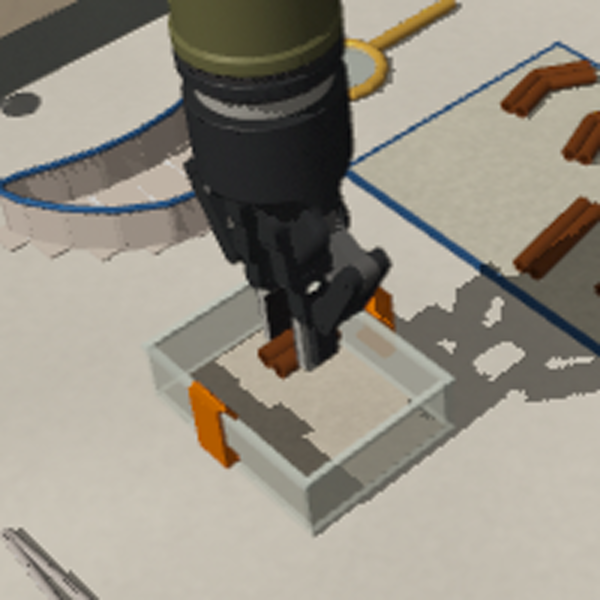

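jog_arm:
  translation:
    - [0,0.8,0.5]
    - [4,0.8,0.5]
    - [9,0.8,0.5]
    - [9,0.8,0.5]
    - [9,0.8,0.5]
  yaw: [0,0,0,0,0]

```text
t: 4.95
position: [0.5073, 0.2758, 0.0447]
tcp_rot: [-0.494, -0.502, -0.496, 0.508]
contact_force: [0.7, 0.3, 0.9]
finger_gap: 0.0201
```

jog_arm:
  translation:
    - [0,0,0]
    - [0,0,0]
    - [0,0,0]
  yaw: [0,0,0]
  hand: 3.2

```text
t: 5.25
position: [0.5088, 0.2763, 0.0469]
tcp_rot: [-0.494, -0.503, -0.496, 0.507]
contact_force: [-0.1, 0.6, 0.4]
finger_gap: 0.032
```

```bash
python3 - <<'E'
from h import *
snap("side","s5",(150,180,350,380),3)
go([.543-.036,.253+.024,.045],-1)
E
```

```text
t 5.3 pos [0.5084 0.2763 0.0467] jaw -1.1 j1 0.42 j6 0.44 -> shift [ 0.17 -0.14 -0.07] yaw [-0.1] xaxis [-0.005 -0.002 -1.   ]
```

View pics/s5.png

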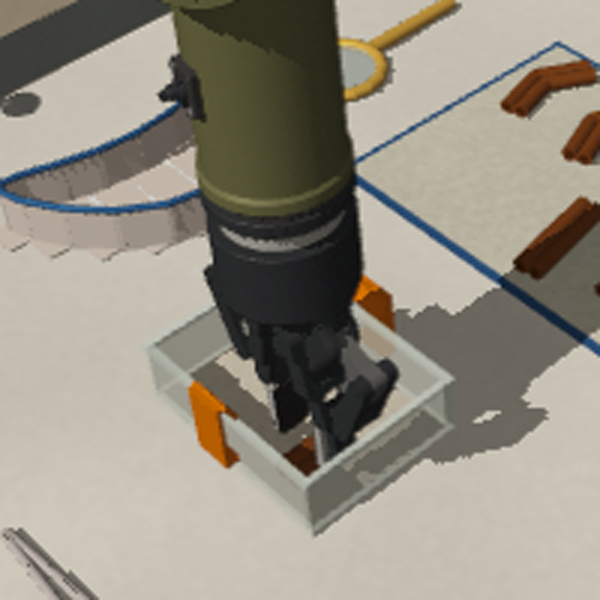

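jog_arm:
  translation:
    - [-5,0,0]
    - [-9,0,0]
    - [-9,0,5]
    - [-9,-1,10]
    - [-9,-2,15]
  yaw: [0,0,0,0,0]
  hand: 4.5

```text
t: 5.8
position: [0.4866, 0.128, 0.1387]
tcp_rot: [-0.496, -0.504, -0.496, 0.505]
contact_force: [1.2, -0.7, 0.6]
finger_gap: 0.0449
```

```bash
python3 - <<'E'
from h import *
im=snap("side","s6");quills(im,.01,"side")
go([.4692,.0453,.1],-7)
E
```

```text
px 255 329  rect centre 510.6 271.3  33x20 ang 89.4 area 561 centroid [510.5 271.5]
px 359 273  rect centre 468.5 45.2  44x24 ang 83.0 area 914 centroid [468.6  45.2]
px 335 260  rect centre 529.4 42.8  82x23 ang -81.2 area 1321 centroid [528.1  47.2]
px 398 248  rect centre 458.6 -64.9  82x24 ang 85.8 area 1615 centroid [458.7 -65.3]
px 375 233  rect centre 522.5 -69.8  45x24 ang 84.8 area 871 centroid [522.2 -70.8]
t 5.8 pos [0.4826 0.121  0.1379] jaw -1.1 j1 0.17 j6 0.19 -> shift [ 3.85 -1.16  7.56] yaw [5.9] xaxis [-0.008 -0.008 -1.   ]
```

View pics/s6.png

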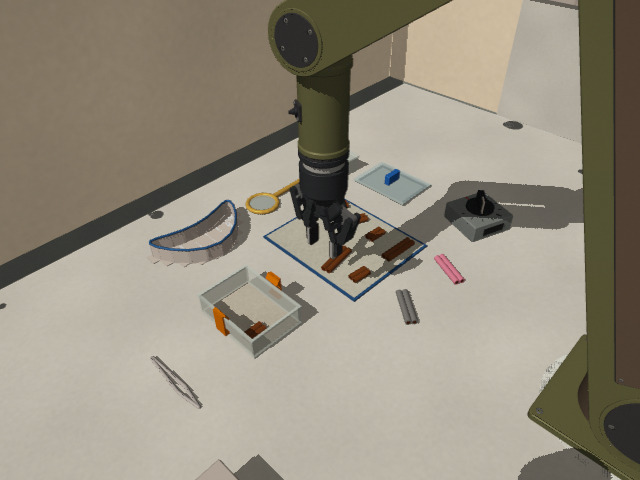

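The first quill lies in the box (255,329); the next short one (359,273) is unmoved.

jog_arm:
  translation:
    - [3.8,-1.2,5]
    - [3.8,-1.2,7.6]
    - [3.8,-1.2,7.6]
    - [3.8,-1.2,7.6]
    - [3.8,-1.2,7.6]
  yaw: [5.9,5.9,5.9,5.9,5.9]

```text
t: 6.35
position: [0.4699, 0.0458, 0.1014]
tcp_rot: [-0.469, -0.527, -0.468, 0.533]
contact_force: [-0.0, -0.0, -0.4]
finger_gap: 0.0451
```

```bash
python3 - <<'E'
from h import *
go([.4692,.0453,.033],-7)
E
```

```text
t 6.3 pos [0.4699 0.0458 0.1014] jaw -7.0 j1 0.01 j6 0.14 -> shift [ 6.84 -0.03  0.  ] yaw [-0.] xaxis [-0.006 -0.007 -1.   ]
```

jog_arm:
  translation:
    - [5,0,0]
    - [6.8,0,0]
    - [6.8,0,0]
  yaw: [0,0,0]

```text
t: 6.65
position: [0.4684, 0.0468, 0.0318]
tcp_rot: [-0.469, -0.525, -0.469, 0.533]
contact_force: [-1.4, 0.2, -0.2]
finger_gap: 0.045
```

jog_arm:
  translation:
    - [0,0,0]
    - [0,0,0]
    - [0,0,0]
    - [0,0,0]
  yaw: [0,0,0,0]
  hand: 1.5

```text
t: 7.05
position: [0.4694, 0.0471, 0.0329]
tcp_rot: [-0.469, -0.526, -0.469, 0.532]
contact_force: [-0.7, 1.6, 3.8]
finger_gap: 0.0195
```

jog_arm:
  translation:
    - [-5,0,0]
    - [-10,0,0]
    - [-10,0,0]
    - [-10,0,0]
    - [-10,0,0]
  yaw: [0,0,0,0,0]

```text
t: 7.55
position: [0.4692, 0.0476, 0.1326]
tcp_rot: [-0.469, -0.526, -0.469, 0.533]
contact_force: [-0.3, -0.3, 0.0]
finger_gap: 0.0202
```

```bash
python3 - <<'E'
from h import *
im=snap("side","s7",(220,80,420,280),3)
go([.507,.253-.024,.138],-1)
E
```

```text
t 7.6 pos [0.4688 0.0476 0.132 ] jaw -6.9 j1 0.02 j6 0.14 -> shift [ -0.75   1.61 -18.46] yaw [-5.9] xaxis [-0.009 -0.007 -1.   ]
```

View pics/s7.png

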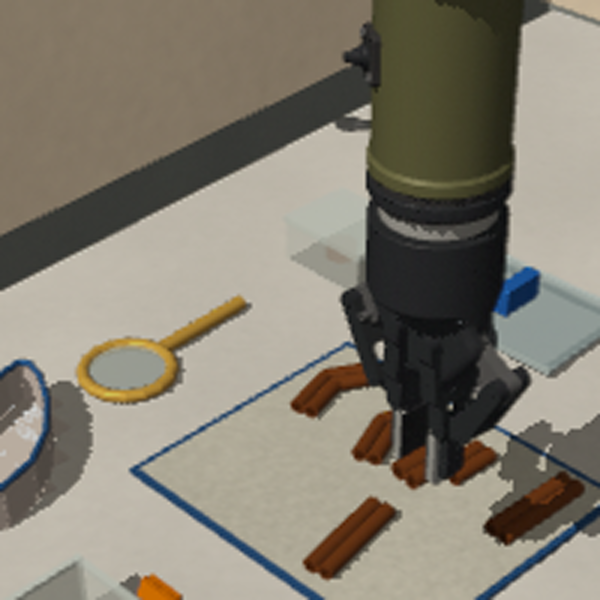

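Held. On to the box.

jog_arm:
  translation:
    - [-0.8,1.6,-18.5]
    - [-0.8,1.6,-18.5]
    - [-0.8,1.6,-18.5]
    - [-0.8,1.6,-18.5]
    - [-0.8,1.6,-18.5]
  yaw: [-5.9,-5.9,-5.9,-5.9,-5.9]

```text
t: 8.1
position: [0.5077, 0.2336, 0.1369]
tcp_rot: [-0.496, -0.5, -0.498, 0.507]
contact_force: [-0.5, -0.7, 0.7]
finger_gap: 0.0204
```

```bash
python3 - <<'E'
from h import *
snap("side")
go([.507,.253-.024,.045],-1)
E
```

```text
t 8.2 pos [0.5065 0.2312 0.1366] jaw -0.8 j1 0.35 j6 0.37 -> shift [9.16 0.16 0.14] yaw [0.2] xaxis [-0.012 -0.008 -1.   ]
```

jog_arm:
  translation:
    - [4.5,0.1,0.1]
    - [9.1,0.1,0.1]
    - [9.1,0.1,0.1]
    - [9.1,0.1,0.1]
  yaw: [0,0,0,0]

```text
t: 8.55
position: [0.5047, 0.2278, 0.0446]
tcp_rot: [-0.495, -0.497, -0.498, 0.51]
contact_force: [0.4, 0.3, 0.3]
finger_gap: 0.0201
```

jog_arm:
  translation:
    - [0,0,0]
    - [0,0,0]
    - [0,0,0]
  yaw: [0,0,0]
  hand: 3.2

```text
t: 8.85
position: [0.5057, 0.2278, 0.0464]
tcp_rot: [-0.495, -0.498, -0.497, 0.509]
contact_force: [0.3, -0.6, -0.7]
finger_gap: 0.032
```

jog_arm:
  translation:
    - [-5,0,0]
    - [-9,0,0]
    - [-9,0,5]
    - [-9,0,10]
    - [-9,0,10]
  yaw: [0,0,0,0,0]
  hand: 4.5

```text
t: 9.35
position: [0.5051, 0.1239, 0.1391]
tcp_rot: [-0.495, -0.499, -0.495, 0.51]
contact_force: [0.4, 0.5, 0.4]
finger_gap: 0.0452
```

```bash
python3 - <<'E'
from h import *
im=snap("side","s8");quills(im,.01,"side")
go([.523,-.07,.12],-4.5)
E
```

```text
px 255 329  rect centre 510.6 271.0  33x20 ang 88.8 area 563 centroid [510.5 271.5]
px 276 315  rect centre 508.1 224.4  42x18 ang 88.7 area 638 centroid [508.1 224.9]
px 335 258  rect centre 529.4 42.8  82x23 ang -81.2 area 1635 centroid [530.   44.3]
px 398 248  rect centre 458.7 -64.2  83x24 ang 85.8 area 1653 centroid [458.6 -64.7]
px 375 233  rect centre 522.4 -70.5  46x24 ang 85.9 area 829 centroid [522.2 -72.2]
px 355 220  rect centre 581.6 -66.0  81x33 ang 88.4 area 1115 centroid [580.5 -76.4]
t 9.4 pos [0.5054 0.1261 0.1388] jaw -1.1 j1 0.17 j6 0.19 -> shift [ 2.04  2.15 19.55] yaw [3.4] xaxis [-0.012 -0.009 -1.   ]
```

View pics/s8.png

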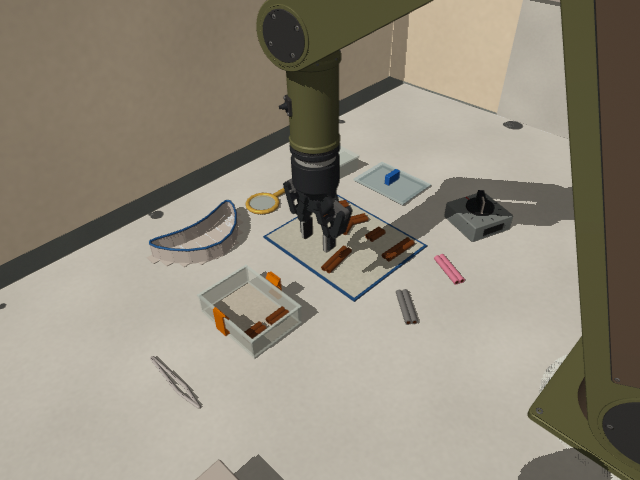

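Two in the box (255,329 / 276,315). Next: short at (375,233).

jog_arm:
  translation:
    - [2,2.1,19.6]
    - [2,2.1,19.6]
    - [2,2.1,19.6]
    - [2,2.1,19.6]
    - [2,2.1,19.6]
  yaw: [3.4,3.4,3.4,3.4,3.4]

```text
t: 9.9
position: [0.5242, -0.0752, 0.1209]
tcp_rot: [-0.48, -0.515, -0.478, 0.525]
contact_force: [-0.2, 0.3, 0.6]
finger_gap: 0.0451
```

```bash
python3 - <<'E'
from h import *
snap("side")
go([.523,-.07,.033],-4.5)
E
```

```text
t 9.9 pos [ 0.5234 -0.0726  0.1208] jaw -4.8 j1 -0.21 j6 -0.12 -> shift [ 8.78  0.02 -0.34] yaw [-0.3] xaxis [-0.01  -0.009 -1.   ]
```

jog_arm:
  translation:
    - [5,0,-0.3]
    - [8.8,0,-0.3]
    - [8.8,0,-0.3]
    - [8.8,0,-0.3]
  yaw: [0,0,0,0]

```text
t: 10.35
position: [0.5225, -0.0687, 0.0329]
tcp_rot: [-0.479, -0.515, -0.48, 0.525]
contact_force: [-0.5, 0.2, -0.2]
finger_gap: 0.0447
```

jog_arm:
  translation:
    - [0,0,0]
    - [0,0,0]
    - [0,0,0]
    - [0,0,0]
  yaw: [0,0,0,0]
  hand: 1.5

```text
t: 10.75
position: [0.5239, -0.0681, 0.0354]
tcp_rot: [-0.48, -0.516, -0.479, 0.524]
contact_force: [0.6, 2.6, 5.4]
finger_gap: 0.0197
```

jog_arm:
  translation:
    - [-5,0,0]
    - [-10,0,0]
    - [-10,0,0]
    - [-10,0,0]
    - [-10,0,0]
  yaw: [0,0,0,0,0]

```text
t: 11.25
position: [0.5241, -0.067, 0.1357]
tcp_rot: [-0.48, -0.516, -0.479, 0.524]
contact_force: [0.3, -0.4, -1.0]
finger_gap: 0.0194
```

```bash
python3 - <<'E'
from h import *
im=snap("side","s9",(220,80,420,280),3)
go([.543-.010,.253,.14],-1)
E
```

```text
t 11.3 pos [ 0.5236 -0.067   0.1349] jaw -4.7 j1 -0.20 j6 -0.11 -> shift [ -0.78  -1.67 -31.96] yaw [-3.7] xaxis [-0.009 -0.008 -1.   ]
```

View pics/s9.png

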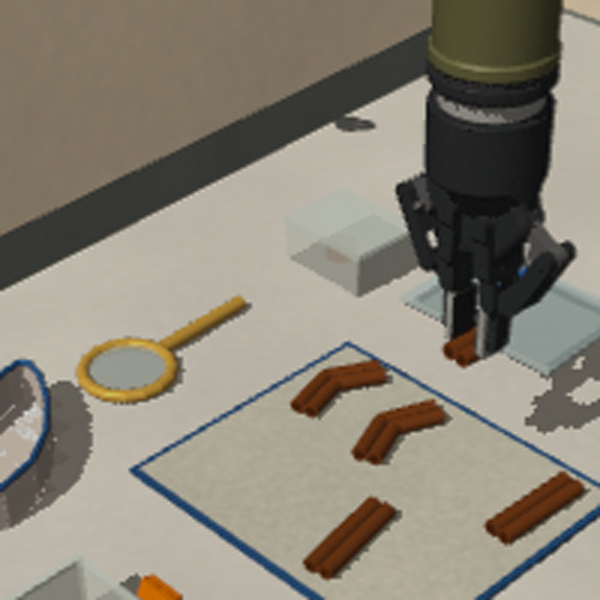

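jog_arm:
  translation:
    - [-0.8,-1,-32]
    - [-0.8,-1,-32]
    - [-0.8,-1,-32]
    - [-0.8,-1,-32]
    - [-0.8,-1,-32]
  yaw: [-3.7,-3.7,-3.7,-3.7,-3.7]

```text
t: 11.8
position: [0.535, 0.184, 0.1373]
tcp_rot: [-0.495, -0.499, -0.497, 0.51]
contact_force: [0.2, -0.6, 1.0]
finger_gap: 0.0192
```

jog_arm:
  translation:
    - [0,0,-7]
    - [0,0,-7]
    - [0,0,-7]
    - [0,0,-7]
  yaw: [0,0,0,0]

```text
t: 12.2
position: [0.5349, 0.2536, 0.1348]
tcp_rot: [-0.495, -0.497, -0.497, 0.511]
contact_force: [-0.8, -0.6, -0.7]
finger_gap: 0.0194
```

```bash
python3 - <<'E'
from h import *
snap("side")
go([.533,.253,.047],-1)
E
```

```text
t 12.2 pos [0.5351 0.2529 0.1352] jaw -1.0 j1 0.37 j6 0.39 -> shift [ 8.82 -0.07 -0.1 ] yaw [0.] xaxis [-0.016 -0.011 -1.   ]
```

jog_arm:
  translation:
    - [4.5,0,0]
    - [8.8,-0.1,0]
    - [8.8,-0.1,0]
    - [8.8,-0.1,0]
  yaw: [0,0,0,0]

```text
t: 12.65
position: [0.5322, 0.2502, 0.0468]
tcp_rot: [-0.494, -0.497, -0.497, 0.512]
contact_force: [0.7, 1.0, 0.2]
finger_gap: 0.0193
```

jog_arm:
  translation:
    - [0,0,0]
    - [0,0,0]
    - [0,0,0]
  yaw: [0,0,0]
  hand: 3.2

```text
t: 12.95
position: [0.5334, 0.2505, 0.0487]
tcp_rot: [-0.494, -0.498, -0.496, 0.511]
contact_force: [0.1, -0.3, -0.3]
finger_gap: 0.0319
```

jog_arm:
  translation:
    - [-5,0,0]
    - [-9,0,0]
    - [-9,0,5]
    - [-9,0,10]
    - [-9,0,10]
  yaw: [0,0,0,0,0]
  hand: 4.5

```text
t: 13.45
position: [0.5325, 0.1467, 0.1415]
tcp_rot: [-0.494, -0.499, -0.494, 0.513]
contact_force: [-0.1, 1.6, -0.4]
finger_gap: 0.0451
```

```bash
python3 - <<'E'
from h import *
im=snap("side","s10");quills(im,.01,"side")
go([.592,-.0645,.12],-2.5)
E
```

```text
px 255 330  rect centre 508.3 272.3  33x18 ang 77.9 area 477 centroid [509.2 272.6]
px 276 315  rect centre 507.0 224.9  42x18 ang -86.6 area 597 centroid [507.4 224.2]
px 257 315  rect centre 532.4 247.3  42x24 ang 87.5 area 886 centroid [532.3 247.6]
px 335 258  rect centre 529.5 42.2  83x23 ang -81.2 area 1675 centroid [530.2  43.5]
px 398 248  rect centre 458.7 -64.2  83x24 ang 85.8 area 1632 centroid [458.7 -65. ]
px 351 222  rect centre 583.8 -66.2  81x36 ang 87.2 area 1748 centroid [583.3 -65.8]
px 337 205  rect centre 644.3 -85.8  54x39 ang 61.6 area 1085 centroid [646.8 -91.1]
t 13.5 pos [0.5328 0.149  0.1412] jaw -1.3 j1 0.20 j6 0.23 -> shift [ 2.28  6.43 21.19] yaw [1.2] xaxis [-0.014 -0.011 -1.   ]
```

View pics/s10.png

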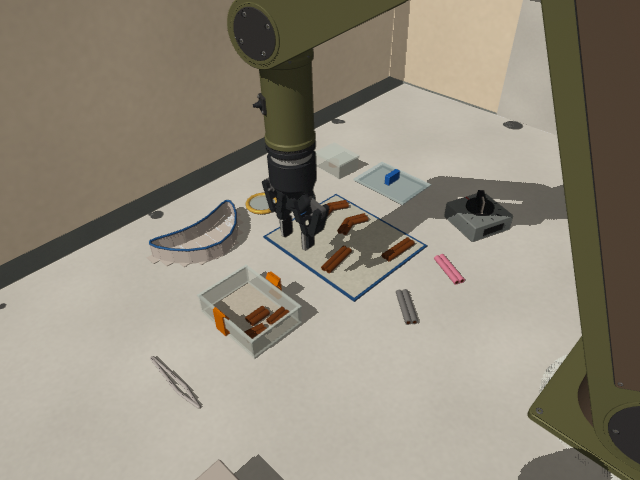

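jog_arm:
  translation:
    - [2.2,6.4,21.2]
    - [2.2,6.4,21.2]
    - [2.2,6.4,21.2]
    - [2.2,6.4,21.2]
    - [2.2,6.4,21.2]
  yaw: [1.5,1.5,1.5,1.5,1.5]

```text
t: 14.0
position: [0.5936, -0.0674, 0.1212]
tcp_rot: [-0.487, -0.506, -0.487, 0.518]
contact_force: [0.1, 0.7, -0.7]
finger_gap: 0.0451
```

```bash
python3 - <<'E'
from h import *
snap("side")
im=snap("side");quills(im,.01,"side")
go([.5915,-.0645,.033],-3)
E
```

```text
px 255 330  rect centre 508.3 272.3  33x18 ang 77.9 area 481 centroid [509.3 272.8]
px 276 315  rect centre 508.0 224.6  42x18 ang 89.6 area 599 centroid [507.4 224.2]
px 257 315  rect centre 532.4 247.3  42x24 ang 87.5 area 878 centroid [532.3 247.7]
px 335 258  rect centre 529.4 42.6  82x23 ang -81.2 area 1647 centroid [530.  44.]
px 397 248  rect centre 458.7 -64.2  83x24 ang 85.8 area 1726 centroid [458.9 -62.8]
px 351 222  rect centre 583.5 -64.0  85x37 ang 88.4 area 1804 centroid [583.3 -64.5]
px 331 207  rect centre 649.8 -75.4  84x38 ang 80.9 area 1873 centroid [649.2 -74.8]
t 14.1 pos [ 0.5936 -0.0673  0.121 ] jaw -3.0 j1 -0.18 j6 -0.11 -> shift [ 8.79 -0.12 -0.38] yaw [-0.] xaxis [-0.012 -0.012 -1.   ]
```

jog_arm:
  translation:
    - [5,-0.1,-0.4]
    - [8.7,-0.1,-0.4]
    - [8.7,-0.1,-0.4]
    - [8.7,-0.1,-0.4]
  yaw: [0,0,0,0]

```text
t: 14.5
position: [0.5915, -0.0628, 0.034]
tcp_rot: [-0.487, -0.506, -0.487, 0.519]
contact_force: [0.0, 0.6, 0.1]
finger_gap: 0.0453
```

jog_arm:
  translation:
    - [0,0,0]
    - [0,0,0]
    - [0,0,0]
    - [0,0,0]
  yaw: [0,0,0,0]
  hand: 1.5

```text
t: 14.9
position: [0.5935, -0.0623, 0.0369]
tcp_rot: [-0.488, -0.508, -0.486, 0.518]
contact_force: [-0.3, 2.5, 7.2]
finger_gap: 0.0195
```

jog_arm:
  translation:
    - [-5,0,0]
    - [-10,0,0]
    - [-10,0,0]
    - [-10,0,0]
    - [-10,0,0]
  yaw: [0,0,0,0,0]

```text
t: 15.4
position: [0.5937, -0.0609, 0.137]
tcp_rot: [-0.488, -0.508, -0.486, 0.518]
contact_force: [0.2, 0.3, 0.2]
finger_gap: 0.0151
```

```bash
python3 - <<'E'
from h import *
im=snap("side","s11",(220,80,420,280),3)
go([.543+.038,.253,.14],-1)
E
```

```text
t 15.4 pos [ 0.5932 -0.0609  0.1361] jaw -2.9 j1 -0.17 j6 -0.11 -> shift [ -0.73  -2.83 -31.28] yaw [-1.9] xaxis [-0.01  -0.011 -1.   ]
```

View pics/s11.png

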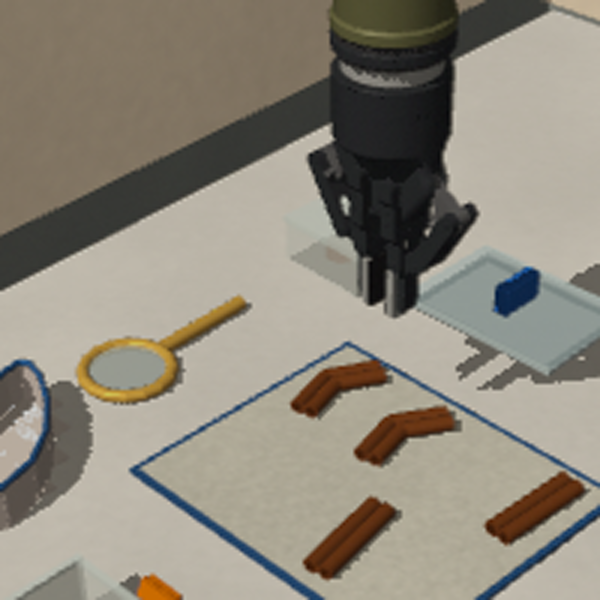

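The kinked quill slipped out (gap 15 mm, nothing held; it's still at about crop 405,430): I gripped above its widest height. Retry lower.

```bash
python3 - <<'E'
from h import *
im=snap("side");quills(im,.01,"side")
go([.5915,-.0645,.06],-3)
E
```

```text
px 255 330  rect centre 508.3 272.3  33x18 ang 77.9 area 477 centroid [509.2 272.6]
px 276 315  rect centre 508.0 224.6  42x18 ang 89.6 area 599 centroid [507.4 224.2]
px 257 315  rect centre 532.4 247.3  42x24 ang 87.5 area 882 centroid [532.3 247.7]
px 335 258  rect centre 529.4 42.6  82x23 ang -81.2 area 1638 centroid [530.   44.2]
px 397 248  rect centre 458.7 -64.2  83x24 ang 85.8 area 1726 centroid [458.9 -62.8]
px 353 223  rect centre 578.5 -65.3  84x37 ang 80.5 area 1845 centroid [577.7 -64.9]
px 331 207  rect centre 649.8 -75.4  84x38 ang 80.9 area 1886 centroid [649.3 -74.7]
t 15.5 pos [ 0.593  -0.0609  0.1356] jaw -2.9 j1 -0.17 j6 -0.11 -> shift [ 7.56 -0.05  0.28] yaw [0.1] xaxis [-0.011 -0.011 -1.   ]
```

jog_arm:
  translation:
    - [4,-0.7,0.5]
    - [6,-0.7,0.5]
    - [6,-0.7,0.5]
    - [6,-0.7,0.5]
  yaw: [5.5,5.5,5.5,5.5]
  hand: 4.5

```text
t: 15.9
position: [0.5845, -0.0661, 0.0746]
tcp_rot: [-0.461, -0.529, -0.462, 0.542]
contact_force: [-0.3, 0.5, 1.9]
finger_gap: 0.0451
```

```bash
python3 - <<'E'
from h import *
im=snap("side");go([.5858,-.066,.0295],-8.5)
E
```

```text
t 15.9 pos [ 0.5856 -0.0663  0.0756] jaw -8.4 j1 -0.18 j6 -0.02 -> shift [ 4.61  0.06 -0.09] yaw [0.1] xaxis [-0.011 -0.011 -1.   ]
```

jog_arm:
  translation:
    - [4.6,0.1,-0.1]
    - [4.7,0.1,-0.1]
    - [4.7,0.1,-0.1]
  yaw: [0,0,0]

```text
t: 16.25
position: [0.5864, -0.0659, 0.029]
tcp_rot: [-0.462, -0.53, -0.462, 0.541]
contact_force: [0.4, -0.3, 0.8]
finger_gap: 0.0451
```

```bash
python3 - <<'E'
from h import *
im=snap("side","s12",(250,100,400,250),4);go([.5858,-.066,.0295],-8.5)
E
```

```text
t 16.3 pos [ 0.5862 -0.0659  0.0294] jaw -8.4 j1 -0.18 j6 -0.02 -> shift [-0.01 -0.04  0.02] yaw [0.1] xaxis [-0.012 -0.011 -1.   ]
```

View pics/s12.png

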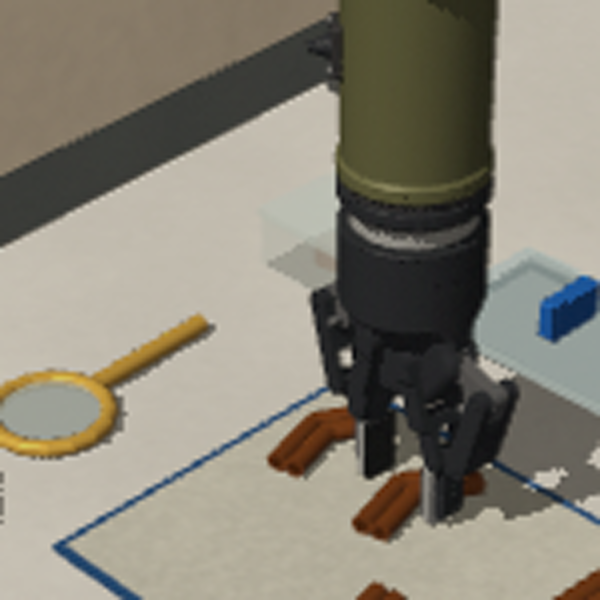

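Straddling at the bend. Close and lift.

jog_arm:
  translation:
    - [0,0,0]
    - [0,0,0]
    - [0,0,0]
    - [0,0,0]
  yaw: [0,0,0,0]
  hand: 1.7

```text
t: 16.7
position: [0.5865, -0.0658, 0.0311]
tcp_rot: [-0.463, -0.53, -0.461, 0.541]
contact_force: [-1.3, 0.8, 4.9]
finger_gap: 0.0229
```

jog_arm:
  translation:
    - [-5,0,0]
    - [-10.5,0,0]
    - [-10.5,0,0]
    - [-10.5,0,0]
    - [-10.5,0,0]
  yaw: [0,0,0,0,0]

```text
t: 17.2
position: [0.5866, -0.0645, 0.1358]
tcp_rot: [-0.462, -0.53, -0.462, 0.541]
contact_force: [-0.4, 1.0, -0.8]
finger_gap: 0.023
```

```bash
python3 - <<'E'
from h import *
im=snap("side","s13",(220,80,420,280),3)
go([.543+.038,.253,.14],-1)
E
```

```text
t 17.2 pos [ 0.5861 -0.0644  0.1349] jaw -8.4 j1 -0.17 j6 -0.02 -> shift [ -0.84  -5.15 -31.32] yaw [-7.4] xaxis [-0.013 -0.011 -1.   ]
```

View pics/s13.png

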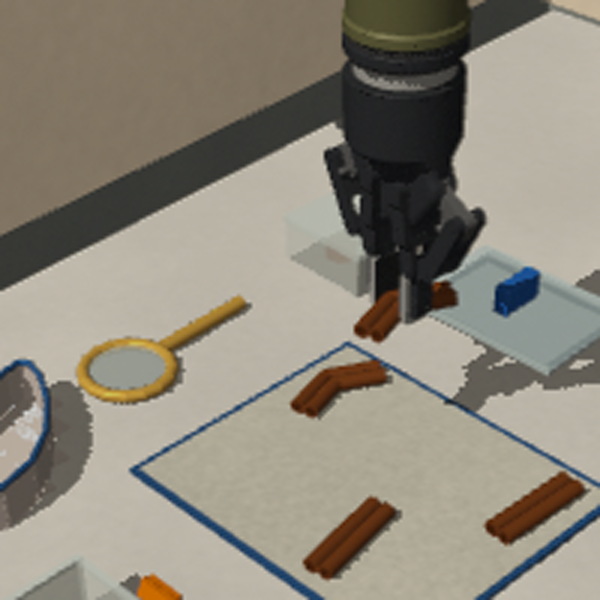

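jog_arm:
  translation:
    - [-0.8,-5.1,-31.3]
    - [-0.8,-5.1,-31.3]
    - [-0.8,-5.1,-31.3]
    - [-0.8,-5.1,-31.3]
    - [-0.8,-5.1,-31.3]
  yaw: [-7.4,-7.4,-7.4,-7.4,-7.4]

```text
t: 17.75
position: [0.5811, 0.1867, 0.1365]
tcp_rot: [-0.494, -0.497, -0.497, 0.512]
contact_force: [1.7, -1.1, 0.6]
finger_gap: 0.023
```

```bash
python3 - <<'E'
from h import *
go([.581,.253,.14],-1)
E
```

```text
t 17.8 pos [0.5811 0.1867 0.1365] jaw -1.0 j1 0.25 j6 0.27 -> shift [-0.43 -0.13 -6.63] yaw [-0.] xaxis [-0.017 -0.012 -1.   ]
```

jog_arm:
  translation:
    - [-0.2,0,-6.4]
    - [-0.2,0,-6.4]
    - [-0.2,0,-6.4]
    - [-0.2,0,-6.4]
  yaw: [0,0,0,0]

```text
t: 18.15
position: [0.5811, 0.2498, 0.136]
tcp_rot: [-0.494, -0.496, -0.497, 0.513]
contact_force: [-0.3, -0.2, 0.6]
finger_gap: 0.0226
```

```bash
python3 - <<'E'
from h import *
im=snap("side","s14",(150,180,350,380),3);go([.581,.253,.047],-1)
E
```

```text
t 18.2 pos [0.5814 0.2491 0.1364] jaw -1.1 j1 0.34 j6 0.36 -> shift [ 8.94  0.13 -0.51] yaw [-0.1] xaxis [-0.02  -0.014 -1.   ]
```

View pics/s14.png

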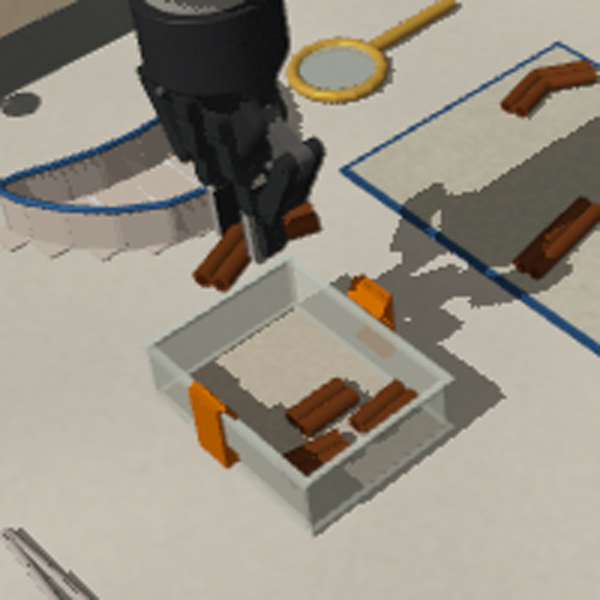

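jog_arm:
  translation:
    - [4.5,0.1,-0.5]
    - [8.9,0.1,-0.5]
    - [8.9,0.1,-0.5]
    - [8.9,0.1,-0.5]
  yaw: [0,0,0,0]

```text
t: 18.6
position: [0.5802, 0.2509, 0.0468]
tcp_rot: [-0.493, -0.496, -0.497, 0.515]
contact_force: [0.7, -0.2, 1.6]
finger_gap: 0.0228
```

jog_arm:
  translation:
    - [0,0,0]
    - [0,0,0]
    - [0,0,0]
  yaw: [0,0,0]
  hand: 3.5

```text
t: 18.9
position: [0.5816, 0.2511, 0.049]
tcp_rot: [-0.494, -0.497, -0.496, 0.513]
contact_force: [-0.6, 0.7, 0.1]
finger_gap: 0.0346
```

jog_arm:
  translation:
    - [-5,0,0]
    - [-9,0,0]
    - [-9,0,5]
    - [-9,0,10]
    - [-9,0,10]
  yaw: [0,0,0,0,0]
  hand: 4.5

```text
t: 19.4
position: [0.5812, 0.1473, 0.1423]
tcp_rot: [-0.494, -0.498, -0.494, 0.515]
contact_force: [-0.9, 0.7, -0.6]
finger_gap: 0.0452
```

```bash
python3 - <<'E'
from h import *
im=snap("side","s15");quills(im,.01,"side")
go([.6572,-.0765,.12],-8.5)
E
```

```text
px 255 330  rect centre 508.3 272.3  33x18 ang 77.9 area 481 centroid [509.3 272.8]
px 276 315  rect centre 508.0 224.6  42x18 ang 89.6 area 595 centroid [507.4 224.2]
px 257 315  rect centre 532.4 247.3  42x24 ang 87.5 area 882 centroid [532.3 247.7]
px 239 303  rect centre 577.5 248.9  81x37 ang -89.9 area 1730 centroid [577.1 250.6]
px 335 258  rect centre 529.5 42.2  83x23 ang -81.2 area 1647 centroid [530.  44.]
px 397 248  rect centre 458.8 -64.2  83x23 ang 85.8 area 1720 centroid [458.9 -62.9]
px 313 198  rect centre 706.0 -69.4  52x32 ang 74.0 area 979 centroid [703.5 -72.8]
t 19.4 pos [0.5814 0.1498 0.142 ] jaw -1.4 j1 0.19 j6 0.22 -> shift [ 2.38  8.17 22.4 ] yaw [7.1] xaxis [-0.017 -0.014 -1.   ]
```

View pics/s15.png

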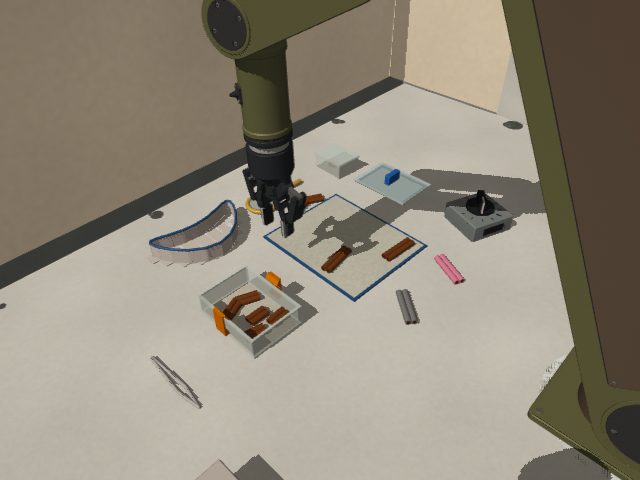

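The last kinked quill has been knocked aside to about (313,198), near the board's edge by the lens handle. Moving clear to see it.

jog_arm:
  translation:
    - [0,-2,5]
    - [0,-4,10]
    - [0,-6,15]
    - [0,-6,15]
    - [0,-6,15]
  yaw: [7,7,7,7,7]

```text
t: 19.95
position: [0.5174, 0.0006, 0.1458]
tcp_rot: [-0.461, -0.528, -0.461, 0.543]
contact_force: [-0.3, 0.5, -0.6]
finger_gap: 0.0452
```

```bash
python3 - <<'E'
from h import *
snap("side")
im=snap("side","s16",(230,120,430,270),4);quills(im,.006,"side");snap("top","t16")
go([.6572,-.0765,.12],-8.5)
E
```

```text
px 255 330  rect centre 512.3 270.1  33x19 ang 83.8 area 490 centroid [512.1 270.9]
px 276 315  rect centre 510.7 222.3  43x18 ang 89.6 area 606 centroid [510.2 221.9]
px 257 315  rect centre 535.3 245.2  43x25 ang 87.5 area 890 centroid [535.2 245.5]
px 239 303  rect centre 580.7 246.8  82x37 ang -89.9 area 1761 centroid [580.3 248.6]
px 335 258  rect centre 532.3 39.2  83x23 ang -81.2 area 1663 centroid [532.9  40.8]
px 397 248  rect centre 461.2 -68.1  84x24 ang 85.8 area 1739 centroid [461.4 -66.7]
px 307 201  rect centre 710.2 -58.5  84x36 ang 84.8 area 1849 centroid [710.  -59.1]
t 20.1 pos [0.5191 0.0027 0.1456] jaw -8.4 j1 -0.07 j6 0.09 -> shift [ 2.45 14.85  5.79] yaw [0.1] xaxis [-0.015 -0.013 -1.   ]
```

View pics/s16.png

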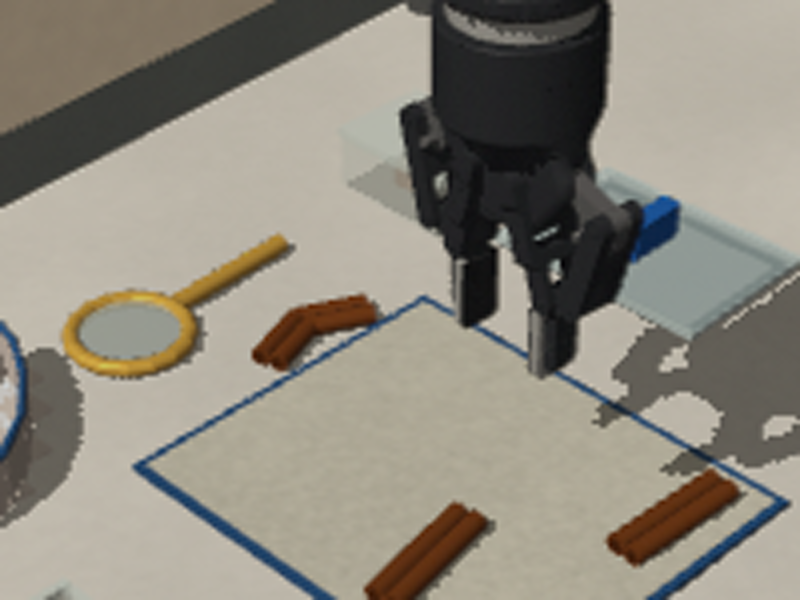

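View pics/t16.png

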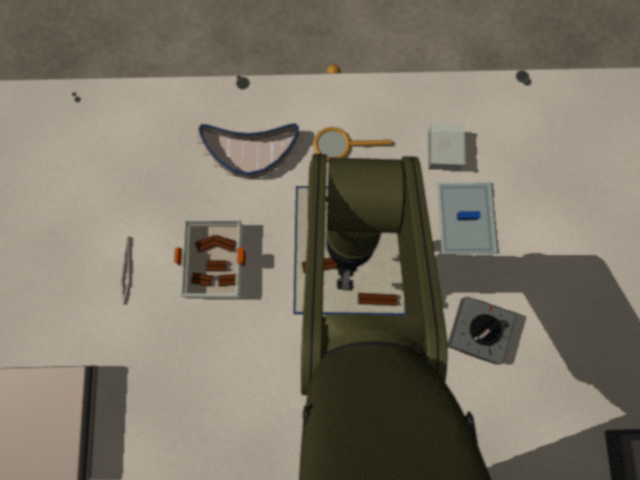

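```bash
python3 - <<'E'
from h import *
for p,z in(((392,143),.01),((352,145),.01),((333,144),.01),((297,187),.004),((403,187),.004)): print(p,plane("top",p,z).round(4))
for p,z in (((287/4+230,240/4+120),.008),((375/4+230,318/4+120),.004),((425/4+230,298/4+120),.004),((138/4+230,466/4+120),.004)): print(plane("side",p,z).round(4))
E
```

```text
(392, 143) [ 0.7816 -0.111   0.01  ]
(352, 145) [ 0.7791 -0.0281  0.01  ]
(333, 144) [0.7822 0.0111 0.01  ]
(297, 187) [0.6929 0.0873 0.004 ]
(403, 187) [ 0.6878 -0.129   0.004 ]
[ 0.7789 -0.1111  0.008 ]
[ 0.6896 -0.0925  0.004 ]
[ 0.6819 -0.1267  0.004 ]
[0.6902 0.089  0.004 ]
```

```bash
python3 - <<'E'
from h import *
go([.7175,-.0598,.10],-5)
E
```

```text
t 20.1 pos [0.5191 0.0027 0.1456] jaw -8.4 j1 -0.07 j6 0.09 -> shift [ 4.34 20.59  3.23] yaw [-3.4] xaxis [-0.015 -0.013 -1.   ]
```

jog_arm:
  translation:
    - [4.3,20.6,3.2]
    - [4.3,20.6,3.2]
    - [4.3,20.6,3.2]
    - [4.3,20.6,3.2]
    - [4.3,20.6,3.2]
  yaw: [-3.4,-3.4,-3.4,-3.4,-3.4]
  hand: 4.0

```text
t: 20.6
position: [0.7237, -0.0589, 0.0984]
tcp_rot: [-0.479, -0.515, -0.477, 0.527]
contact_force: [0.0, 0.5, -0.7]
finger_gap: 0.0402
```

```bash
python3 - <<'E'
from h import *
snap("side");snap("side");go([.7175,-.0598,.055],-5)
E
```

```text
t 20.7 pos [ 0.7206 -0.0582  0.0985] jaw -4.9 j1 -0.13 j6 -0.04 -> shift [ 4.35 -0.24  0.13] yaw [0.1] xaxis [-0.015 -0.013 -1.   ]
```

jog_arm:
  translation:
    - [4.3,-0.2,0.1]
    - [4.3,-0.2,0.1]
    - [4.3,-0.2,0.1]
    - [4.3,-0.2,0.1]
  yaw: [0,0,0,0]

```text
t: 21.1
position: [0.7183, -0.0587, 0.0573]
tcp_rot: [-0.479, -0.514, -0.478, 0.527]
contact_force: [0.0, 0.8, 0.5]
finger_gap: 0.0398
```

```bash
python3 - <<'E'
from h import *
snap("side","s17",(240,100,390,250),4);go([.7175,-.0598,.0275],-5)
E
```

```text
t 21.1 pos [ 0.7188 -0.059   0.0578] jaw -4.9 j1 -0.13 j6 -0.04 -> shift [ 3.03 -0.09  0.05] yaw [0.1] xaxis [-0.012 -0.013 -1.   ]
```

View pics/s17.png

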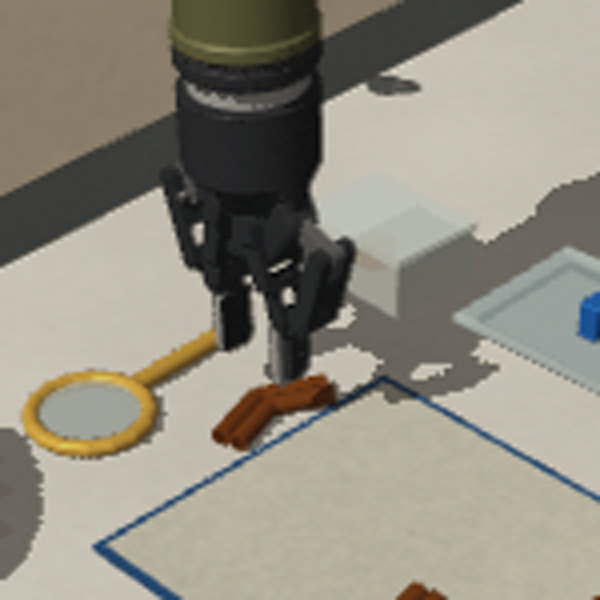

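jog_arm:
  translation:
    - [1.5,-0.1,0]
    - [3.0,-0.1,0]
    - [3.0,-0.1,0]
    - [3.0,-0.1,0]
  yaw: [0,0,0,0]

```text
t: 21.55
position: [0.7174, -0.0594, 0.0271]
tcp_rot: [-0.479, -0.514, -0.478, 0.527]
contact_force: [-0.0, 0.4, 0.9]
finger_gap: 0.04
```

```bash
python3 - <<'E'
from h import *
snap("side","s18",(240,100,390,250),4);go([.7175,-.0598,.0275],-5)
E
```

```text
t 21.6 pos [ 0.7171 -0.0594  0.0274] jaw -4.9 j1 -0.13 j6 -0.04 -> shift [-0.01  0.04  0.04] yaw [0.1] xaxis [-0.013 -0.013 -1.   ]
```

View pics/s18.png

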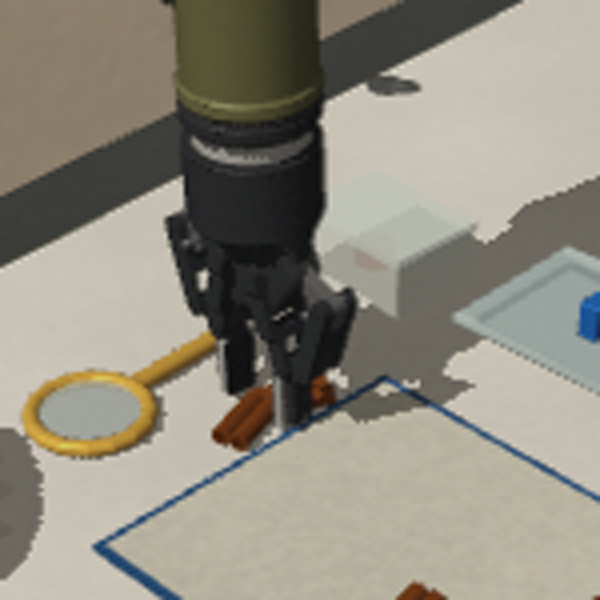

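Straddling the bend, fingers clear of the lens. Close and lift.

jog_arm:
  translation:
    - [0.1,0,0]
    - [0.1,0,0]
    - [0.1,0,0]
    - [0.1,0,0]
  yaw: [0,0,0,0]
  hand: 1.7

```text
t: 22.0
position: [0.7168, -0.0595, 0.027]
tcp_rot: [-0.479, -0.514, -0.478, 0.527]
contact_force: [-1.0, 0.3, 5.8]
finger_gap: 0.0231
```

jog_arm:
  translation:
    - [-5,0,0]
    - [-11,0,0]
    - [-11,0,0]
    - [-11,0,0]
    - [-11,0,0]
  yaw: [0,0,0,0,0]

```text
t: 22.5
position: [0.7172, -0.0579, 0.1357]
tcp_rot: [-0.478, -0.514, -0.479, 0.528]
contact_force: [-0.5, 0.1, -0.9]
finger_gap: 0.0228
```

```bash
python3 - <<'E'
from h import *
im=snap("side","s19",(200,60,400,260),3)
go([.543+.014,.253,.14],-1)
E
```

```text
t 22.6 pos [ 0.7166 -0.0578  0.1347] jaw -4.9 j1 -0.13 j6 -0.04 -> shift [ -0.64 -18.54 -29.61] yaw [-3.9] xaxis [-0.017 -0.012 -1.   ]
```

View pics/s19.png

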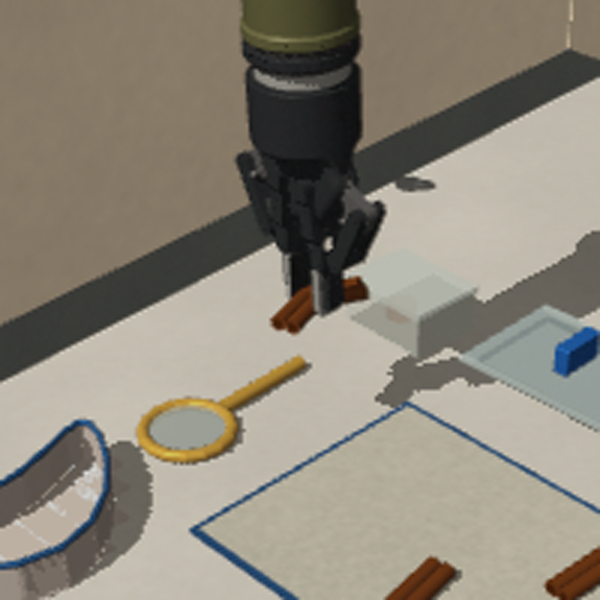

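jog_arm:
  translation:
    - [-1,-18,-29.6]
    - [-1,-18,-29.6]
    - [-1,-18,-29.6]
    - [-1,-18,-29.6]
    - [-1,-18,-29.6]
  yaw: [-3.9,-3.9,-3.9,-3.9,-3.9]

```text
t: 23.05
position: [0.6034, 0.1664, 0.1388]
tcp_rot: [-0.493, -0.495, -0.498, 0.513]
contact_force: [1.1, 1.6, -0.7]
finger_gap: 0.0227
```

```bash
python3 - <<'E'
from h import *
snap("side");go([.559,.252,.14],-2)
E
```

```text
t 23.1 pos [0.5986 0.1737 0.1389] jaw -0.8 j1 0.22 j6 0.23 -> shift [-0.06 -4.07 -7.77] yaw [1.2] xaxis [-0.027 -0.008 -1.   ]
```

```bash
python3 - <<'E'
from h import *
snap("side");snap("side");snap("side");snap("side");go([.559,.252,.14],-2)
E
```

```text
t 23.3 pos [0.6052 0.1653 0.1398] jaw -0.9 j1 0.20 j6 0.22 -> shift [-0.05 -4.75 -8.6 ] yaw [1.1] xaxis [-0.02  -0.014 -1.   ]
```

jog_arm:
  translation:
    - [0,-4.7,-8.6]
    - [0,-4.7,-8.6]
    - [0,-4.7,-8.6]
    - [0,-4.7,-8.6]
  yaw: [1,1,1,1]

```text
t: 23.7
position: [0.5597, 0.2514, 0.1386]
tcp_rot: [-0.49, -0.499, -0.493, 0.517]
contact_force: [0.1, -0.6, 0.5]
finger_gap: 0.0229
```

```bash
python3 - <<'E'
from h import *
snap("side","s20",(150,180,350,380),3);snap("side");go([.559,.252,.049],-2)
E
```

```text
t 23.8 pos [0.5605 0.2504 0.139 ] jaw -2.0 j1 0.36 j6 0.39 -> shift [ 9.    0.02 -0.3 ] yaw [0.] xaxis [-0.02  -0.015 -1.   ]
```

View pics/s20.png

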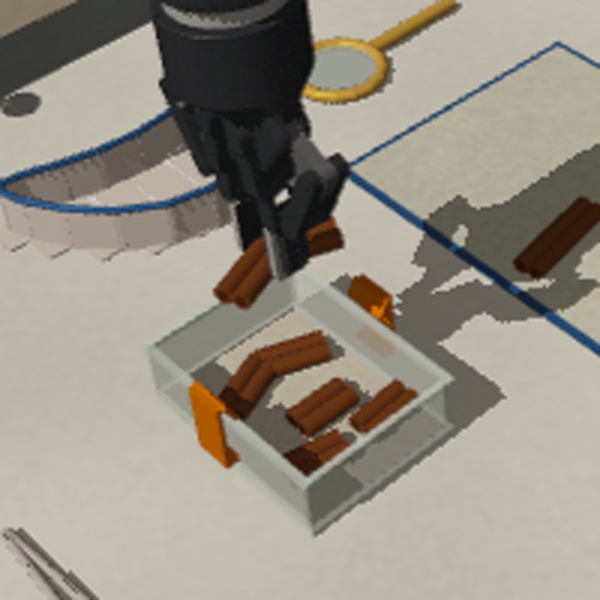

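jog_arm:
  translation:
    - [4.5,0,-0.3]
    - [9,0,-0.3]
    - [9,0,-0.3]
    - [9,0,-0.3]
  yaw: [0,0,0,0]

```text
t: 24.2
position: [0.5591, 0.2504, 0.0485]
tcp_rot: [-0.489, -0.499, -0.492, 0.519]
contact_force: [0.3, 0.2, 0.6]
finger_gap: 0.0229
```

jog_arm:
  translation:
    - [0,0,0]
    - [0,0,0]
    - [0,0,0]
  yaw: [0,0,0]
  hand: 3.5

```text
t: 24.5
position: [0.5604, 0.2507, 0.0505]
tcp_rot: [-0.49, -0.501, -0.492, 0.518]
contact_force: [-0.1, -0.3, -0.5]
finger_gap: 0.035
```

jog_arm:
  translation:
    - [-5,0,0]
    - [-10,0,0]
    - [-12,0,0]
  yaw: [0,0,0]
  hand: 4.5

```text
t: 24.8
position: [0.5654, 0.2536, 0.1765]
tcp_rot: [-0.491, -0.504, -0.491, 0.515]
contact_force: [0.3, 1.0, -0.1]
finger_gap: 0.045
```

jog_arm:
  translation:
    - [0,0,5]
    - [0,0,10]
    - [0,0,15]
    - [0,0,15]
    - [0,0,15]
  yaw: [0,0,0,0,0]

```text
t: 25.3
position: [0.5601, 0.1027, 0.1795]
tcp_rot: [-0.491, -0.505, -0.489, 0.515]
contact_force: [-0.5, -0.8, -0.1]
finger_gap: 0.0453
```

```bash
python3 - <<'E'
from h import *
im=snap("side","s21");quills(im,.01,"side")
snap("side","s21b",(150,180,350,380),3);snap("top","t21");go([.619,-.2535,.15],-1.5)
E
```

```text
px 255 330  rect centre 508.3 272.3  33x18 ang 77.9 area 481 centroid [509.3 272.8]
px 276 315  rect centre 507.0 224.9  42x18 ang -86.6 area 593 centroid [507.4 224.2]
px 247 307  rect centre 556.0 245.3  83x77 ang -80.2 area 4229 centroid [557.3 247.9]
px 335 258  rect centre 529.4 42.6  82x23 ang -81.2 area 1641 centroid [530.   44.1]
px 397 248  rect centre 458.7 -64.2  83x24 ang 85.8 area 1720 centroid [458.9 -62.9]
t 25.4 pos [0.5601 0.1049 0.1788] jaw -2.0 j1 0.12 j6 0.16 -> shift [ 3.21  7.18 35.57] yaw [-0.5] xaxis [-0.01  -0.011 -1.   ]
```

View pics/s21b.png

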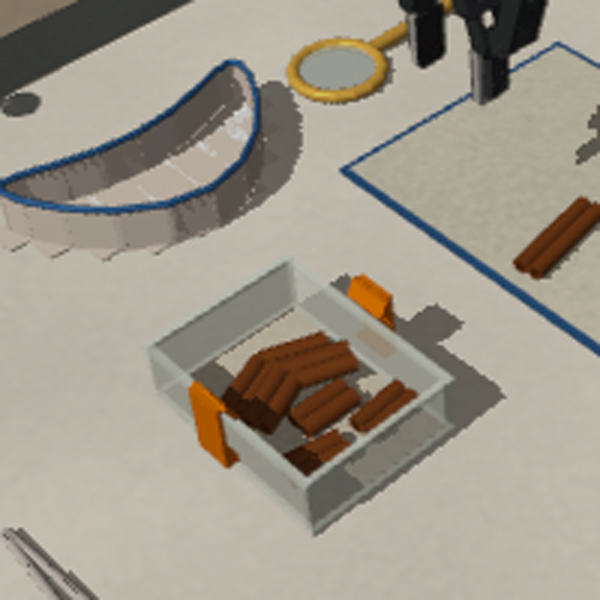

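View pics/t21.png

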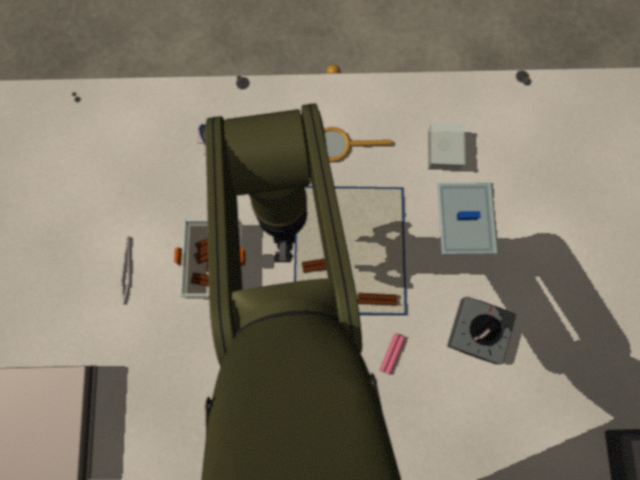

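```bash
python3 - <<'E'
from h import *
p=tri((468.4,214.5),(391.6,176.6));print(p,proj("top",p),proj("side",p))
for y in(-.2535,-.25): 
  q=[.619,y,.021];print(proj("top",q),proj("side",q))
  for s in(21,-21):print(s,proj("top",[.619,y+s/1000,.033]),proj("top",[.619,y+s/1000,.009]))
s=cv2.imread("pics/side0.png");cv2.imwrite("pics/lids.png",cv2.resize(s[150:215,345:445],None,fx=7,fy=7,interpolation=2))
s=cv2.imread("pics/top0.png");cv2.imwrite("pics/lidt.png",cv2.resize(s[175:265,430:510],None,fx=6,fy=6,interpolation=2))
E
```

```text
[ 0.62161774 -0.25336703  0.01930383] [468.75994982 215.00165885] [391.08755266 176.52301557]
[469.18622276 216.05523247] [392.06878008 176.30879282]
21 [460.25616266 214.74192559] [457.05959531 217.82535055]
-21 [481.57222922 214.24725295] [477.92152315 217.33989684]
[467.42894521 216.09606904] [391.16372913 176.90853828]
21 [458.47896076 214.78316834] [455.32027475 217.86582427]
-21 [479.79662026 214.28845873] [476.18372826 217.38033505]
```

View pics/lids.png

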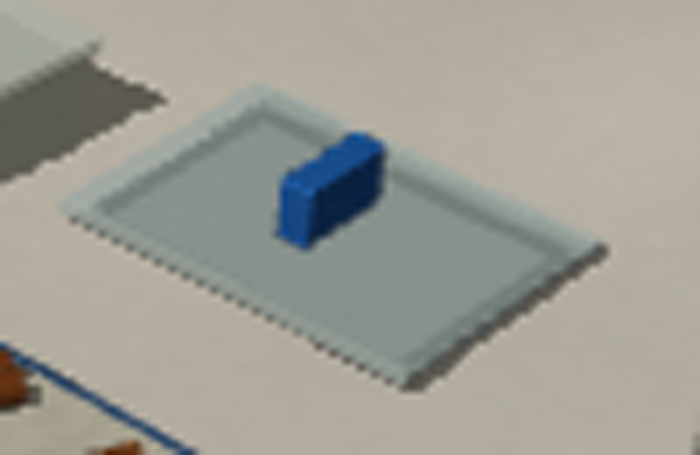

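View pics/lidt.png

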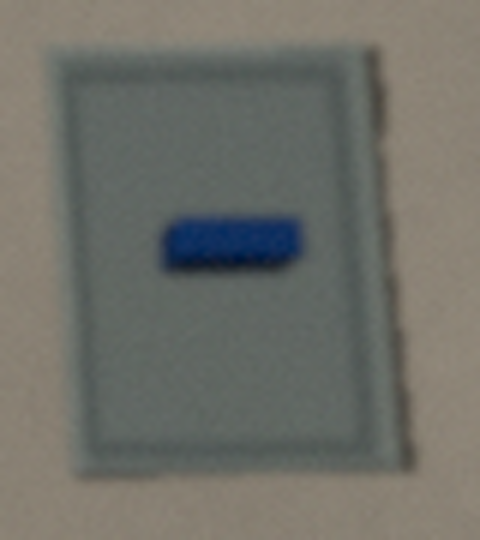

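jog_arm:
  translation:
    - [-5,0,5]
    - [-5,3,10]
    - [-2,5,15]
    - [0,7,20]
    - [0,7,25]
  yaw: [-0.5,-0.5,-0.5,-0.5,-0.5]
  hand: 4.0

```text
t: 25.95
position: [0.6187, -0.1129, 0.1845]
tcp_rot: [-0.494, -0.501, -0.494, 0.511]
contact_force: [0.3, 0.4, 1.0]
finger_gap: 0.0401
```

jog_arm:
  translation:
    - [0,0,5]
    - [0,0,11]
    - [0,0,11]
    - [0,0,11]
    - [0,0,11]
  yaw: [0,0,0,0,0]

```text
t: 26.45
position: [0.6164, -0.2209, 0.1853]
tcp_rot: [-0.494, -0.501, -0.495, 0.51]
contact_force: [0.4, -0.3, -0.0]
finger_gap: 0.0401
```

```bash
python3 - <<'E'
from h import *
snap("side");snap("side");go([.619,-.2525,.10],-1.3)
E
```

```text
t 26.6 pos [ 0.6163 -0.2204  0.1855] jaw -1.2 j1 -0.40 j6 -0.38 -> shift [8.58 0.42 3.13] yaw [0.1] xaxis [-0.01  -0.009 -1.   ]
```

jog_arm:
  translation:
    - [-5,0,0]
    - [-10,0,0]
  yaw: [0,0]

```text
t: 26.75
position: [0.6163, -0.2163, 0.2845]
tcp_rot: [-0.493, -0.499, -0.498, 0.51]
contact_force: [1.5, -1.2, 0.1]
finger_gap: 0.0401
```

jog_arm:
  translation:
    - [5,0.2,3]
    - [10,0.2,3]
    - [15,0.2,3]
    - [15,0.2,3]
    - [15,0.2,3]
  yaw: [0,0,0,0,0]

```text
t: 27.25
position: [0.6148, -0.2452, 0.1334]
tcp_rot: [-0.492, -0.498, -0.5, 0.51]
contact_force: [0.6, -0.5, 0.3]
finger_gap: 0.0401
```

```bash
python3 - <<'E'
from h import *
snap("side");snap("side","s22",(300,80,500,230),4);go([.619,-.2525,.10],-1.3)
E
```

```text
t 27.4 pos [ 0.6175 -0.2469  0.1371] jaw -0.9 j1 -0.44 j6 -0.42 -> shift [3.71 0.2  0.53] yaw [0.4] xaxis [-0.011 -0.008 -1.   ]
```

View pics/s22.png

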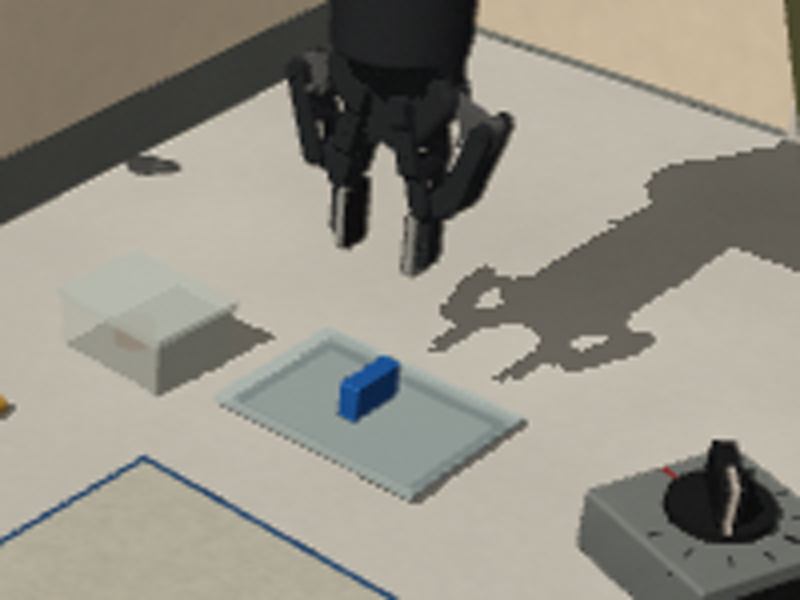

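jog_arm:
  translation:
    - [3,0.2,0.5]
    - [6.5,0.2,0.6]
    - [6.5,0.2,0.6]
    - [6.5,0.2,0.6]
  yaw: [0.4,0.4,0.4,0.4]

```text
t: 27.75
position: [0.6198, -0.2536, 0.0742]
tcp_rot: [-0.494, -0.501, -0.494, 0.51]
contact_force: [0.0, -0.1, 0.9]
finger_gap: 0.04
```

```bash
python3 - <<'E'
from h import *
snap("side");snap("side","s23",(300,80,500,230),4);go([.619,-.2525,.038],-1.3)
E
```

```text
t 27.9 pos [ 0.6206 -0.2541  0.0753] jaw -1.3 j1 -0.45 j6 -0.42 -> shift [ 3.73 -0.14 -0.2 ] yaw [-0.] xaxis [-0.007 -0.01  -1.   ]
```

View pics/s23.png

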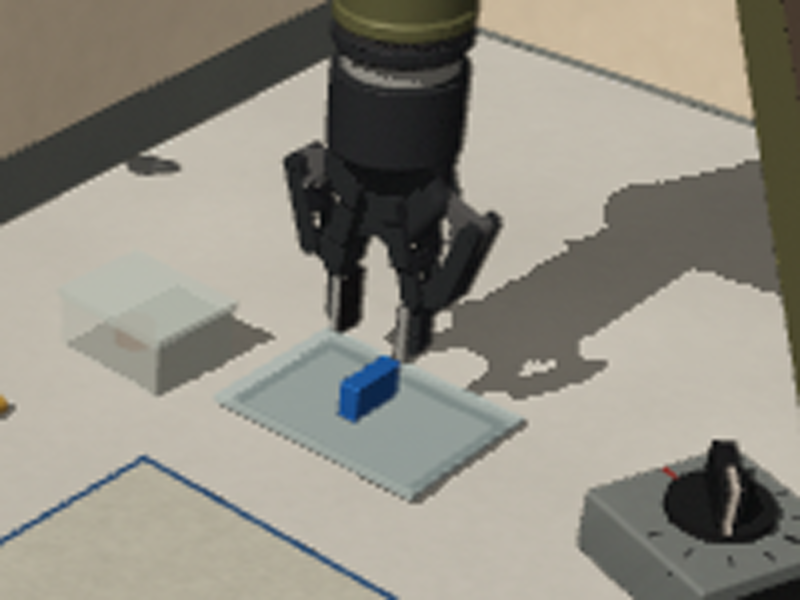

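jog_arm:
  translation:
    - [2,-0.1,-0.2]
    - [3.7,-0.1,-0.2]
    - [3.7,-0.1,-0.2]
    - [3.7,-0.1,-0.2]
  yaw: [0,0,0,0]

```text
t: 28.25
position: [0.6204, -0.2528, 0.0399]
tcp_rot: [-0.496, -0.502, -0.493, 0.51]
contact_force: [-0.9, 0.3, 0.3]
finger_gap: 0.0399
```

jog_arm:
  translation:
    - [0,0,0]
    - [0,0,0]
    - [0,0,0]
    - [0,0,0]
  yaw: [0,0,0,0]
  hand: 0.8

```text
t: 28.65
position: [0.6218, -0.2535, 0.0419]
tcp_rot: [-0.497, -0.502, -0.491, 0.509]
contact_force: [-0.1, -0.0, 6.1]
finger_gap: 0.0123
```

```bash
python3 - <<'E'
from h import *
snap("side","s24",(300,80,500,230),4);go([.619,-.2525,.038],-1.3);print(bot.read_state()["finger_gap"],bot.read_state()["contact_force"])
E
```

```text
t 28.7 pos [ 0.6218 -0.2535  0.0419] jaw -1.3 j1 -0.44 j6 -0.41 -> shift [ 0.39 -0.28 -0.09] yaw [-0.] xaxis [-0.001 -0.012 -1.   ]
0.012653804683057511 [ 0.31292649 -0.23414838  5.60788429]
```

View pics/s24.png

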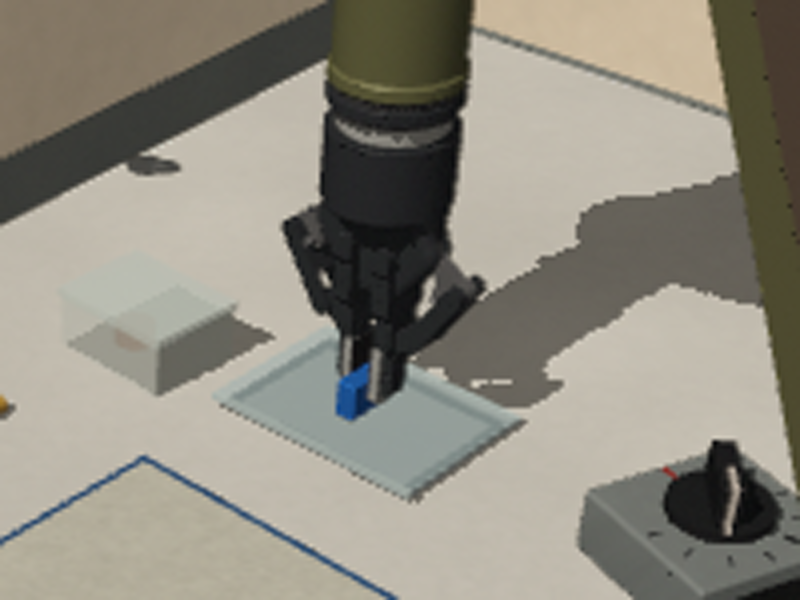

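jog_arm:
  translation:
    - [-3,0,0]
    - [-7,0,0]
    - [-11,0,0]
    - [-11,0,0]
    - [-11,0,0]
  yaw: [0,0,0,0,0]

```text
t: 29.2
position: [0.6226, -0.2524, 0.1537]
tcp_rot: [-0.498, -0.503, -0.49, 0.509]
contact_force: [-0.7, 0.3, -1.6]
finger_gap: 0.0127
```

```bash
python3 - <<'E'
from h import *
snap("side");snap("side","s25",(300,20,500,220),4);go([.5435,.2525,.20],-1.3);print(bot.read_state()["finger_gap"],bot.read_state()["contact_force"])
E
```

```text
t 29.3 pos [ 0.6208 -0.2516  0.1508] jaw -1.3 j1 -0.44 j6 -0.41 -> shift [ -5.47  -8.9  -50.16] yaw [-0.] xaxis [-0.004 -0.011 -1.   ]
0.012427219298821637 [ 0.6421388  -0.70160266 -1.38393433]
```

View pics/s25.png

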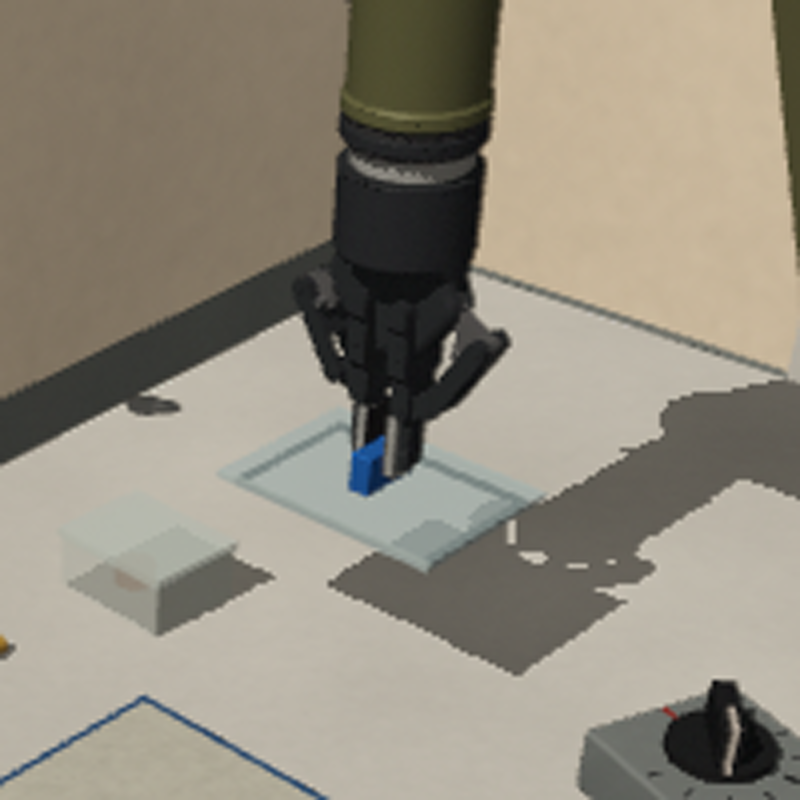

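jog_arm:
  translation:
    - [-2,-1.5,-5]
    - [-2.5,-3,-10]
    - [-2.5,-4.5,-15]
    - [-2.5,-6,-20]
    - [-2.5,-6,-20]
  yaw: [0,0,0,0,0]

```text
t: 29.8
position: [0.5613, -0.0453, 0.1715]
tcp_rot: [-0.494, -0.5, -0.496, 0.51]
contact_force: [-0.7, -1.4, -0.8]
finger_gap: 0.0125
```

```bash
python3 - <<'E'
from h import *
snap("side");snap("side");snap("side");snap("side","s26");go([.5435,.2525,.16],-1.3);print(bot.read_state()["finger_gap"],bot.read_state()["contact_force"])
E
```

```text
t 30.0 pos [ 0.5656 -0.0506  0.1728] jaw -1.3 j1 -0.16 j6 -0.13 -> shift [  0.92  -2.86 -30.26] yaw [0.] xaxis [-0.005 -0.012 -1.   ]
0.012281616552264391 [-0.24513065  0.20098349 -0.38014034]
```

View pics/s26.png

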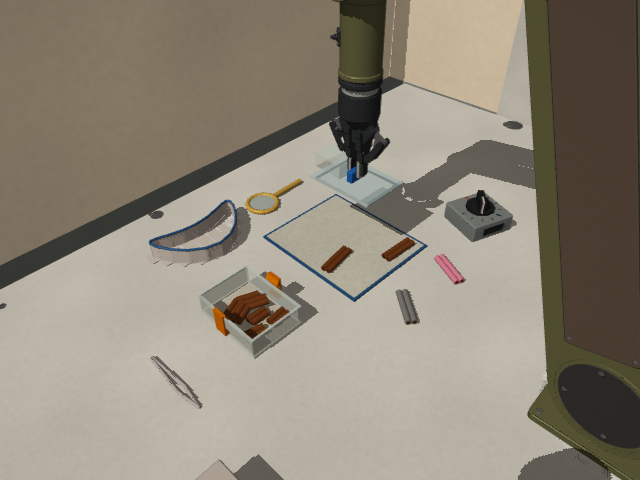

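jog_arm:
  translation:
    - [0,-0.7,-5]
    - [0,-1.4,-10]
    - [0,-2,-15]
    - [0,-2.4,-20]
    - [0,-2.4,-20]
  yaw: [0,0,0,0,0]

```text
t: 30.5
position: [0.547, 0.1539, 0.17]
tcp_rot: [-0.497, -0.501, -0.494, 0.508]
contact_force: [0.3, -0.2, -0.8]
finger_gap: 0.0124
```

```bash
python3 - <<'E'
from h import *
snap("side");snap("side");snap("side");go([.5435,.2525,.16],-1.3)
E
```

```text
t 30.6 pos [0.5469 0.1486 0.17  ] jaw -1.3 j1 0.20 j6 0.23 -> shift [  0.86  -0.57 -10.39] yaw [0.] xaxis [-0.005 -0.013 -1.   ]
```

jog_arm:
  translation:
    - [0.5,-0.5,-5]
    - [0.8,-0.5,-10.4]
    - [0.8,-0.5,-10.4]
    - [0.8,-0.5,-10.4]
    - [0.8,-0.5,-10.4]
  yaw: [0,0,0,0,0]

```text
t: 31.15
position: [0.5446, 0.2503, 0.1603]
tcp_rot: [-0.496, -0.501, -0.492, 0.511]
contact_force: [0.2, -0.5, -0.3]
finger_gap: 0.0123
```

```bash
python3 - <<'E'
from h import *
snap("side");snap("side");snap("top","t27",(130,130,330,330),3);snap("side","s27",(140,150,360,370),3);go([.5435,.2525,.16],-1.3)
E
```

```text
t 31.4 pos [0.5445 0.2509 0.1607] jaw -1.4 j1 0.37 j6 0.40 -> shift [ 0.07 -0.1  -0.16] yaw [-0.1] xaxis [-0.005 -0.014 -1.   ]
```

View pics/t27.png

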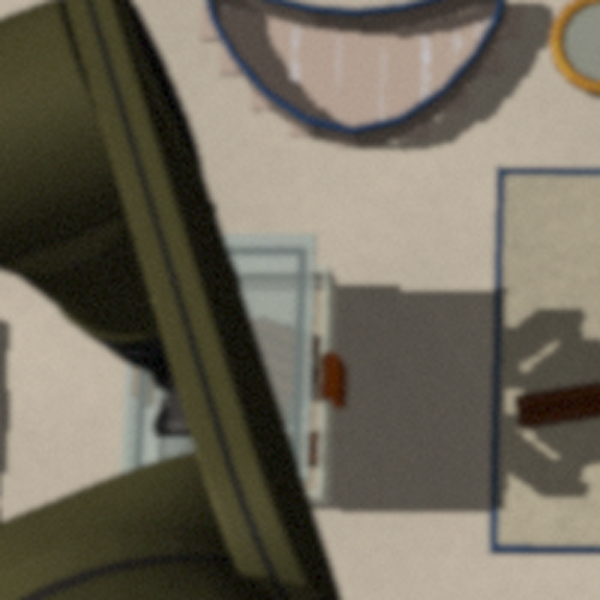

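View pics/s27.png

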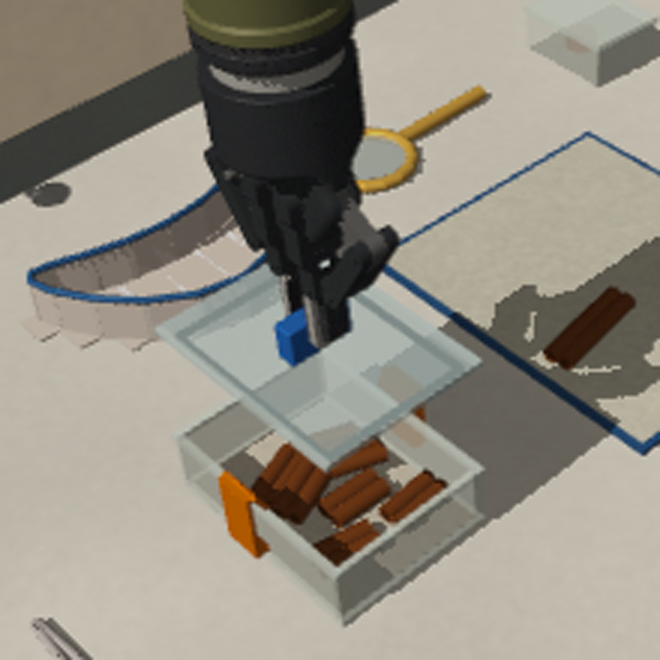

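```bash
python3 - <<'E'
from h import *
im=snap("side")
cv2.imwrite("pics/l1.png",np.hstack([cv2.resize(im[y-12:y+13,x-12:x+13],None,fx=11,fy=11,interpolation=0) for x,y in((193,260),(249,304),(300,271))][:2]+[cv2.resize(im[271-12:271+13,300-12:300+13],None,fx=10,fy=11,interpolation=0)]))
cv2.imwrite("pics/l2.png",np.hstack([cv2.resize(im[y-12:y+13,x-12:x+13],None,fx=8,fy=8,interpolation=0) for x,y in((200,296),(254,338),(301,306),(247,272))]))
E
```

```text
(no output)
```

View pics/l1.png

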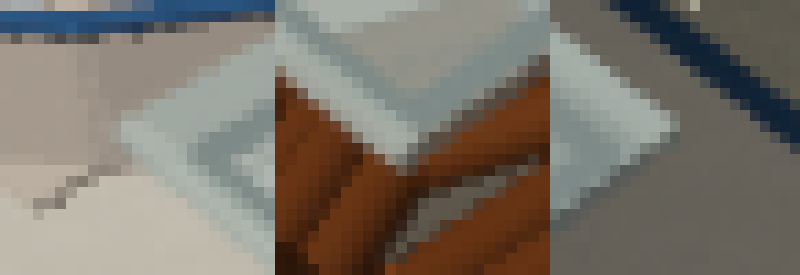

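View pics/l2.png

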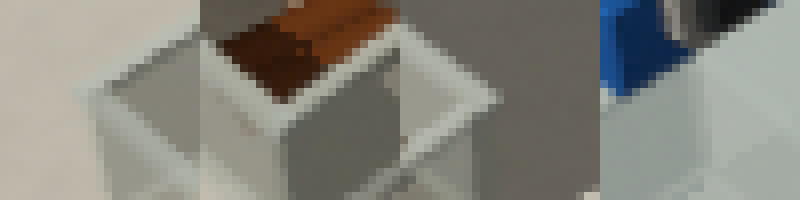

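```bash
python3 - <<'E'
from h import *
for z,l in((.128,[(191.2,259.3),(248.8,304.2),(300.5,269.9)]),(.045,[(197.5,295),(252.1,341.4),(301,305.7)])):
    q=[plane("side",p,z)[:2]*1000 for p in l]
    print(np.round(q,1).tolist(),"c",(q[0]+q[2])/2,"len",np.linalg.norm(q[0]-q[1]),np.linalg.norm(q[1]-q[2]),"xang",np.degrees(np.arctan2(*(q[0]-q[1])[::-1])),"yang",np.degrees(np.arctan2(*(q[1]-q[2])[::-1])),)
go([0.5445,.2525,.16])
# clips side
E
```

```text
[[616.7, 304.5], [471.5, 305.2], [467.7, 199.9]] c [542.21302579 252.22221293] len 145.16433323666436 105.3364818271441 xang -0.25676479924514295 yang 87.92118243300992
[[617.8, 307.0], [471.1, 308.8], [468.4, 201.4]] c [543.12822384 254.18399196] len 146.76214580216416 107.4625820379838 xang -0.7355445494627533 yang 88.59532328785227
t 31.4 pos [0.5444 0.2512 0.1608] jaw -1.4 j1 0.37 j6 0.40 -> shift [ 0.07  0.01 -0.13] yaw [] xaxis [-0.005 -0.014 -1.   ]
```

```bash
python3 - <<'E'
from h import *
go([0.5454,.2529,.098],-1.3)
E
```

```text
t 31.4 pos [0.5444 0.2512 0.1608] jaw -1.4 j1 0.37 j6 0.40 -> shift [ 6.27  0.12 -0.26] yaw [-0.1] xaxis [-0.005 -0.014 -1.   ]
```

jog_arm:
  translation:
    - [1.5,0.1,-0.2]
    - [3,0.1,-0.3]
    - [4.5,0.1,-0.3]
    - [6.0,0.1,-0.3]
    - [6.0,0.1,-0.3]
  yaw: [0,0,0,0,0]

```text
t: 31.9
position: [0.5437, 0.2522, 0.0989]
tcp_rot: [-0.495, -0.5, -0.492, 0.512]
contact_force: [-0.4, -0.5, -0.3]
finger_gap: 0.0125
```

```bash
python3 - <<'E'
from h import *
snap("side");im=snap("side","s28",(140,170,340,370),4);go([.5454,.2529,.09],-1.3);print(bot.read_state()["finger_gap"],bot.read_state()["contact_force"])
E
```

```text
t 32.0 pos [0.5452 0.2529 0.1008] jaw -1.4 j1 0.37 j6 0.40 -> shift [ 1.08  0.02 -0.01] yaw [-0.1] xaxis [-0.005 -0.014 -1.   ]
0.012441439284839798 [ 0.02515277 -0.32920412  0.43764721]
```

View pics/s28.png

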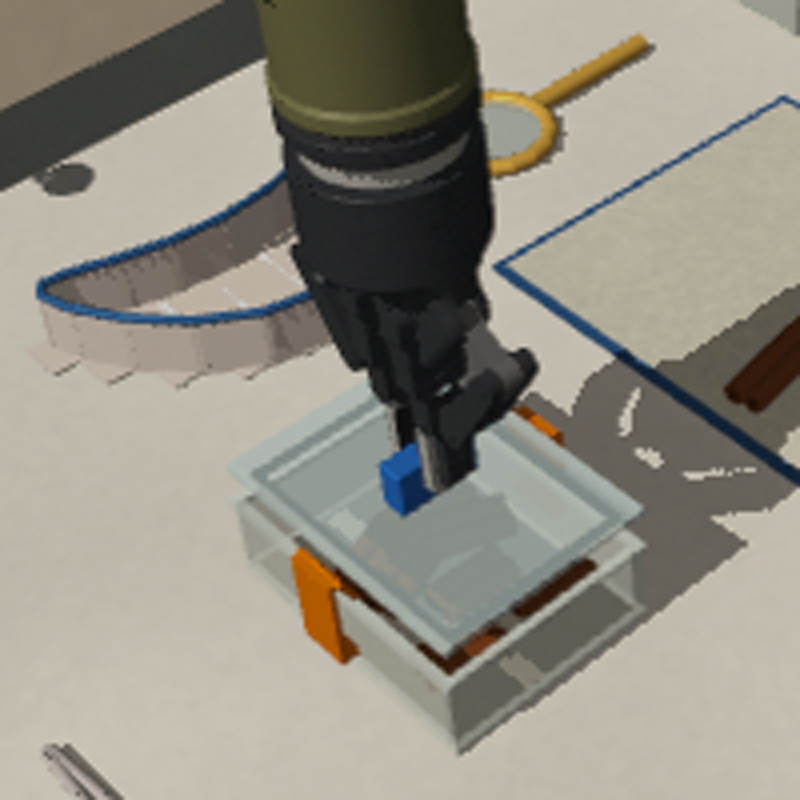

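```bash
python3 - <<'E'
from h import *
im=snap("side")
def corners(l): return [(x/4+140-.4,y/4+170-.4) for x,y in l]
for z,l in((.0678,[(230,467),(450,640),(643,510)]),(.045,[(237,505),(450,682),(645,545)])):
    q=[plane("side",p,z)[:2]*1000 for p in corners(l)]
    print(np.round(q,1).tolist(),"c",(q[0]+q[2])/2)
cv2.imwrite("pics/l3.png",np.hstack([cv2.resize(im[y-16:y+16,x-12:x+13],None,fx=10,fy=10,interpolation=0) for x,y in((198,291),(253,334),(300,301))]))
E
```

```text
[[614.5, 305.9], [473.3, 304.2], [467.6, 202.9]] c [541.02946475 254.38775368]
[[614.4, 306.6], [473.1, 307.1], [468.4, 201.8]] c [541.40593946 254.20324687]
```

View pics/l3.png

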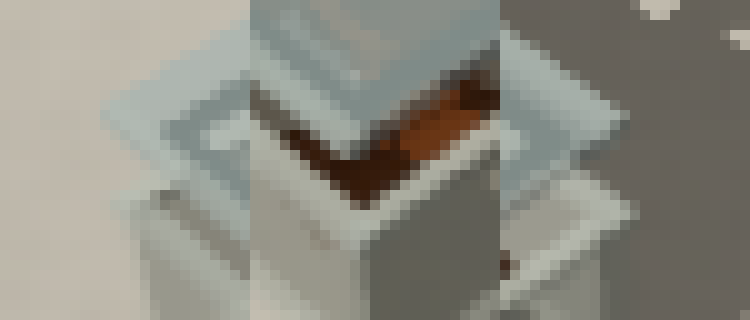

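```bash
python3 - <<'E'
from h import *
for p in([.617,.306],[.469,.308],[.467,.202]):
    a=proj("side",p+[.0678])-proj("side",p+[.045]);print(a, (proj("side",[p[0]+.001,p[1],.0678])-proj("side",p+[.0678])),(proj("side",[p[0],p[1]+.001,.0678])-proj("side",p+[.0678])))
E
```

```text
[-2.06913104 -9.27163918] [-0.35002069 -0.28339221] [-0.47653445  0.30321047]
[-1.27732945 -9.34250035] [-0.42153413 -0.34229083] [-0.48598258  0.36485568]
[-0.38272978 -9.3289359 ] [-0.42401862 -0.297985  ] [-0.42322079  0.31851412]
```

jog_arm:
  translation:
    - [0.5,0,0]
    - [1.0,0,0]
    - [1.2,0,0]
    - [1.2,0,0]
  yaw: [0,0,0,0]

```text
t: 32.45
position: [0.5457, 0.2531, 0.0893]
tcp_rot: [-0.496, -0.502, -0.491, 0.51]
contact_force: [-0.4, 0.0, -1.4]
finger_gap: 0.0126
```

jog_arm:
  translation:
    - [0.3,0,0]
    - [0.5,0,0]
    - [0.5,0,0]
  yaw: [0,0,0]

```text
t: 32.75
position: [0.5453, 0.2529, 0.0837]
tcp_rot: [-0.496, -0.501, -0.492, 0.511]
contact_force: [0.3, 0.2, -3.5]
finger_gap: 0.0125
```

```bash
python3 - <<'E'
from h import *
snap("side");im=snap("side","s29",(140,170,340,370),4);go([.5454,.2529,.082],-1.3);print(bot.read_state()["finger_gap"],bot.read_state()["contact_force"])
E
```

```text
t 32.9 pos [0.5453 0.2529 0.0837] jaw -1.4 j1 0.37 j6 0.40 -> shift [ 0.17  0.01 -0.  ] yaw [-0.1] xaxis [-0.005 -0.014 -1.   ]
0.012737484847031732 [ 1.16859085 -0.50631345 -3.94555982]
```

View pics/s29.png

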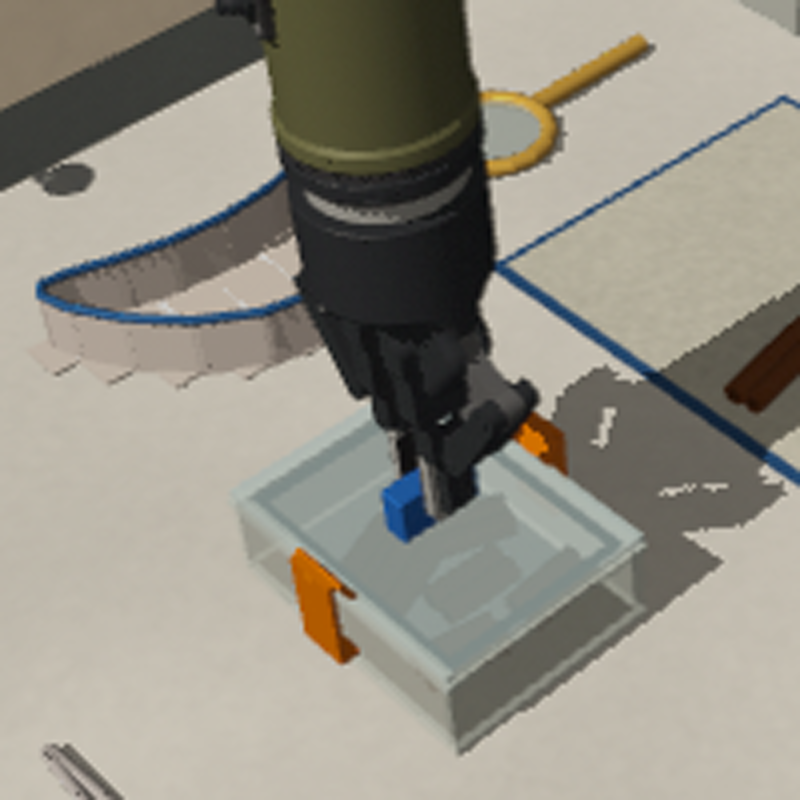

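jog_arm:
  translation:
    - [0.2,0,0]
    - [0.4,0,0]
    - [0.4,0,0]
  yaw: [0,0,0]

```text
t: 33.15
position: [0.5454, 0.253, 0.0819]
tcp_rot: [-0.496, -0.502, -0.491, 0.51]
contact_force: [-3.6, -1.1, 13.1]
finger_gap: 0.0123
```

```bash
python3 - <<'E'
from h import *
snap("side");im=snap("side","s30",(140,170,340,370),4);go([.5454,.2529,.082],-1.3);print(bot.read_state()["finger_gap"],bot.read_state()["contact_force"])
E
```

```text
t 33.2 pos [0.5454 0.253  0.0819] jaw -1.4 j1 0.37 j6 0.40 -> shift [-0.01 -0.    0.01] yaw [-0.1] xaxis [-0.004 -0.013 -1.   ]
0.012416969271506303 [-3.49716121 -0.36900757 13.03183416]
```

View pics/s30.png

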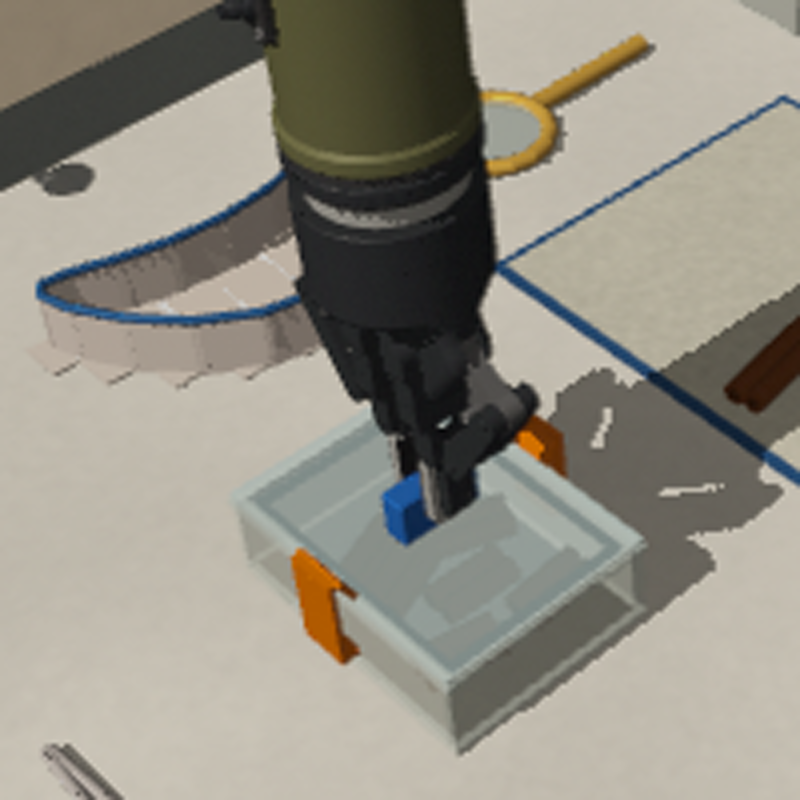

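jog_arm:
  translation:
    - [0.2,0,0]
    - [0.4,0,0]
    - [0.4,0,0]
  yaw: [0,0,0]

```text
t: 33.55
position: [0.5454, 0.253, 0.0819]
tcp_rot: [-0.497, -0.502, -0.491, 0.51]
contact_force: [-7.6, -3.1, 25.0]
finger_gap: 0.0125
```

jog_arm:
  translation:
    - [0,0,0]
    - [0,0,0]
    - [0,0,0]
  yaw: [0,0,0]
  hand: 3.5

```text
t: 33.85
position: [0.5455, 0.253, 0.0818]
tcp_rot: [-0.497, -0.503, -0.491, 0.51]
contact_force: [0.1, -0.0, -0.5]
finger_gap: 0.0348
```

jog_arm:
  translation:
    - [-3,0,0]
    - [-7,0,0]
    - [-11,0,0]
  yaw: [0,0,0]

```text
t: 34.15
position: [0.545, 0.2541, 0.1915]
tcp_rot: [-0.496, -0.501, -0.492, 0.511]
contact_force: [0.5, 1.0, -0.5]
finger_gap: 0.0352
```

jog_arm:
  translation:
    - [0,0,5]
    - [0,0,10]
    - [0,0,15]
    - [0,0,20]
    - [0,0,25]
  yaw: [0,0,0,0,0]

```text
t: 34.65
position: [0.5385, 0.0027, 0.1944]
tcp_rot: [-0.496, -0.501, -0.492, 0.511]
contact_force: [0.5, 0.2, 0.2]
finger_gap: 0.0353
```

```bash
python3 - <<'E'
from h import *
snap("side");snap("side");im=snap("side","s31",(140,200,320,370),4);snap("top","t31",(160,180,280,320),4);go([.5454,.2529,.082],-1.3)
E
```

```text
t 34.9 pos [0.5387 0.0033 0.1943] jaw -1.6 j1 -0.06 j6 -0.03 -> shift [ 10.91   0.03 -25.11] yaw [-0.3] xaxis [-0.006 -0.013 -1.   ]
```

View pics/s31.png

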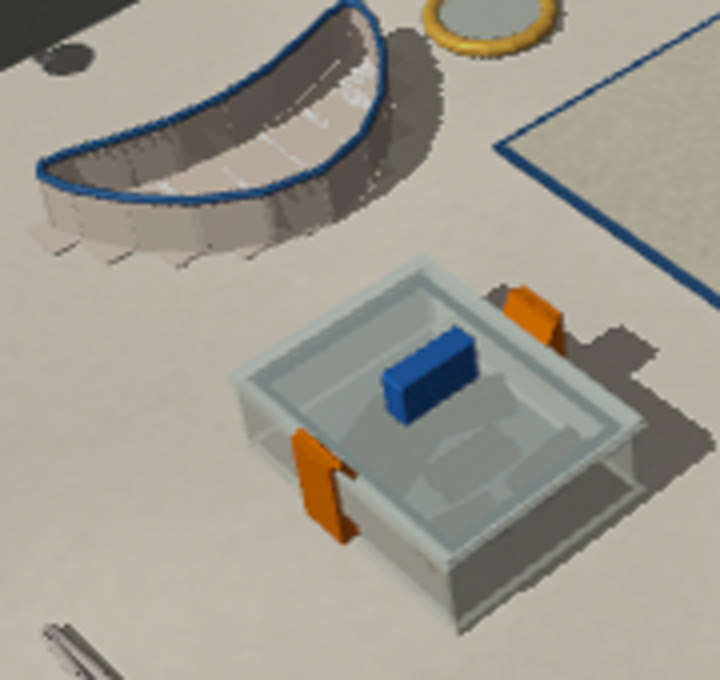

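View pics/t31.png

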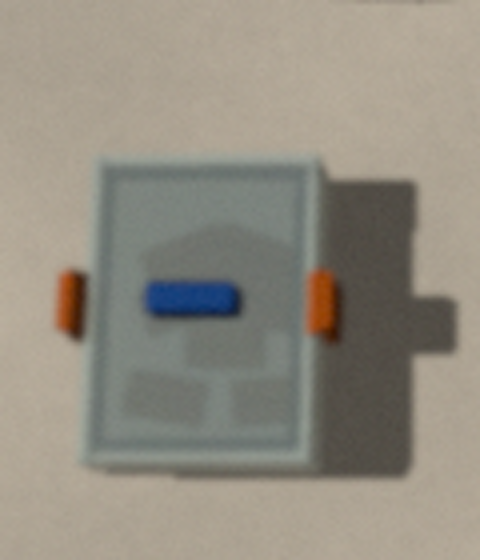

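```bash
python3 - <<'E'
from h import *
a=snap("top","t32",(440,285,530,375),7);b=snap("side","s32",(430,170,525,250),7)
t0=cv2.imread("pics/top0.png");s0=cv2.imread("pics/side0.png")
for n,i in(("t0",t0),("t",a),("s0",s0),("s",b)):
    m=cv2.inRange(cv2.cvtColor(i,cv2.COLOR_BGR2HSV),(4,200,120),(16,255,255))
    for c in cv2.findContours(m,0,1)[0]:
        if cv2.contourArea(c)>40:
            M=cv2.moments(c);u,v=M['m10']/M['m00'],M['m01']/M['m00']
            if u<290: print(n,round(u,1),round(v,1),M['m00'])
res=[]
for n,i in(("top",a),("side",b)):
    m=cv2.inRange(cv2.cvtColor(i,cv2.COLOR_BGR2HSV),(98,160,60),(125,255,255))[220:340,170:300]
    m[:, :0]=0
    c=[c for c in cv2.findContours(m,0,1,offset=(170,220))[0]]
    for k in c:
        if 25<cv2.contourArea(k)<300:M=cv2.moments(k);print(n,M['m10']/M['m00'],M['m01']/M['m00'],M['m00'],proj(n,[.543,.253,.061]))
E
```

```text
t 240.2 255.1 44.0
s0 218.8 319.6 159.0
s0 272.4 278.1 97.0
s 218.9 319.7 156.5
s 272.5 278.0 94.0
top 207.62517289073304 254.04979253112035 120.5 [209.15421327 256.14505738]
side 246.8618881118881 293.4277389277389 286.0 [248.31092596 293.4594148 ]
side 279.97484276729557 247.38993710691824 26.5 [248.31092596 293.4594148 ]
side 208.4090909090909 243.53030303030303 33.0 [248.31092596 293.4594148 ]
```

View pics/t32.png

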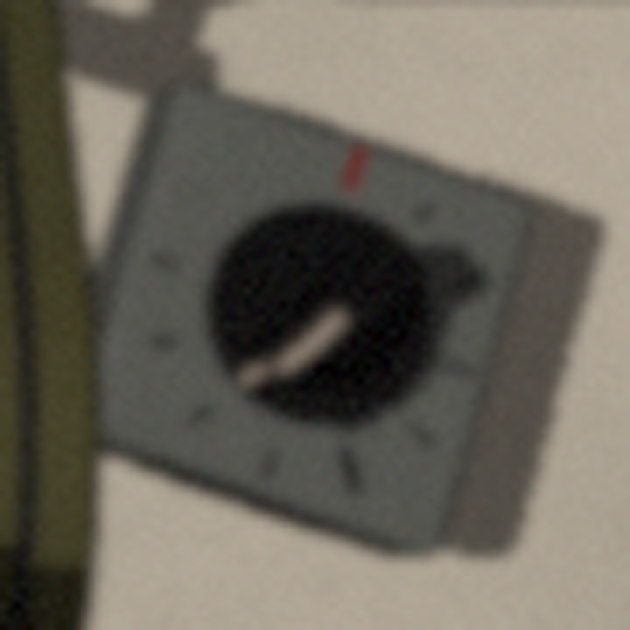

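View pics/s32.png

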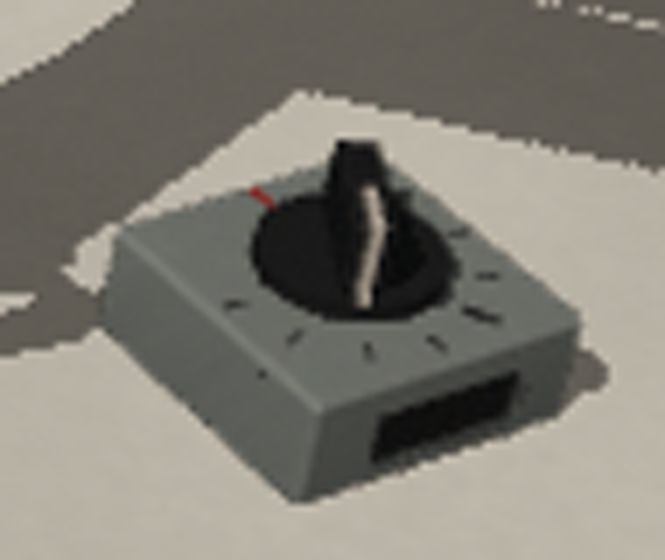

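```bash
python3 - <<'E'
from h import *
F=lambda p,z:plane("top",(p[0]/7+440-.43,p[1]/7+285-.43),z)[:2]*1000
T={0:(355,167),1:(425,212),3:(460,370),4:(425,435),5:(350,470),6:(270,462),7:(200,413),8:(163,342),9:(163,262)}
Q={k:F(v,.040) for k,v in T.items()}
A=np.array([[*(2*q),1] for q in Q.values()]);b=np.array([q@q for q in Q.values()])
s=np.linalg.lstsq(A,b,rcond=None)[0];c=s[:2];print("centre",c,"r",np.sqrt(s[2]+c@c))
for k,q in Q.items(): d=q-c;print(k,np.degrees(np.arctan2(d[1],d[0])).round(1),np.hypot(*d).round(1))
# side check
G=lambda p,z:plane("side",(p[0]/7+430-.43,p[1]/7+170-.43),z)[:2]*1000
S={0:(262,196),3:(460,232),4:(488,275),5:(482,315),6:(437,345),7:(370,352),8:(295,337),9:(235,305)}
Q={k:G(v,.040) for k,v in S.items()}
A=np.array([[*(2*q),1] for q in Q.values()]);b=np.array([q@q for q in Q.values()])
s=np.linalg.lstsq(A,b,rcond=None)[0];c2=s[:2];print("centre",c2,"r",np.sqrt(s[2]+c2@c2))
for k,q in Q.items(): d=q-c2;print(k,np.degrees(np.arctan2(d[1],d[0])).round(1),np.hypot(*d).round(1))
for nm,p,z in(("barin",(345,315),.072),("barout",(280,370),.072),("skirt",(245,385),.048)):
    q=F(p,z);d=q-c;print(nm,q,np.degrees(np.arctan2(d[1],d[0])),np.hypot(*d))
E
```

```text
centre [ 396.26178865 -256.28431539] r 41.205520600988415
0 -21.3 41.0
1 -51.4 41.5
3 -112.8 40.6
4 -140.7 41.8
5 -172.0 41.2
6 158.4 41.1
7 127.8 41.1
8 99.1 41.1
9 69.6 41.4
centre [ 394.0885538  -257.12554235] r 41.63419289903361
0 -21.2 41.3
3 -111.6 42.2
4 -142.3 41.2
5 -171.7 41.5
6 157.4 41.9
7 128.8 41.5
8 98.7 41.4
9 69.2 42.0
barin [ 394.1862003  -254.28689052] 136.0994042293897 2.8805855520477115
barout [ 380.73809598 -236.23514256] 127.7499364642794 25.35654481835387
skirt [ 377.83469341 -234.01274567] 129.60374239397316 28.906412035514023
```

```bash
python3 - <<'E'
from h import *
go([.3952,-.2567,.15],38.5)
E
```

```text
t 35.0 pos [0.5388 0.0053 0.1944] jaw -1.4 j1 -0.06 j6 -0.03 -> shift [  4.86 -13.7   26.48] yaw [-39.9] xaxis [-0.006 -0.013 -1.   ]
```

jog_arm:
  translation:
    - [1,-2.6,5]
    - [1,-5.2,10]
    - [1,-7.6,14.8]
    - [1,-10,19.4]
    - [1,-12,23]
  yaw: [8.5,17,25.5,34,42.5]
  hand: 4.0

```text
t: 35.45
position: [0.4181, -0.2132, 0.1879]
tcp_rot: [-0.28, -0.647, -0.273, 0.654]
contact_force: [1.6, -0.2, -0.4]
finger_gap: 0.0403
```

jog_arm:
  translation:
    - [0,0,0]
    - [0,0,0]
    - [0,0,0]
    - [0,0,0]
    - [0,0,0]
  yaw: [8.5,17,25.5,34,42.5]

```text
t: 35.95
position: [0.419, -0.2116, 0.1877]
tcp_rot: [-0.025, -0.705, -0.016, 0.709]
contact_force: [-0.2, 0.3, -0.1]
finger_gap: 0.0397
```

jog_arm:
  translation:
    - [0,0,0]
    - [0,0,0]
    - [0,0,0]
    - [0,0,0]
    - [0,0,0]
  yaw: [8.5,17,25.5,34,42.5]

```text
t: 36.45
position: [0.4199, -0.2097, 0.1875]
tcp_rot: [0.234, -0.665, 0.243, 0.666]
contact_force: [0.2, -0.1, -0.7]
finger_gap: 0.0401
```

```bash
python3 - <<'E'
from h import *
snap("side");snap("side");go([.3952,-.2567,.12],38.5)
E
```

```text
t 36.5 pos [ 0.4198 -0.2099  0.1875] jaw -129.0 j1 -0.54 j6 1.71 -> shift [ 6.82  5.1  -1.01] yaw [12.5] xaxis [-0.005 -0.012 -1.   ]
```

jog_arm:
  translation:
    - [3,5.1,-1]
    - [6.8,5.1,-1]
    - [6.8,5.1,-1]
    - [6.8,5.1,-1]
    - [6.8,5.1,-1]
  yaw: [8.5,12.5,12.5,12.5,12.5]

```text
t: 37.05
position: [0.3965, -0.2564, 0.1214]
tcp_rot: [-0.302, 0.638, -0.311, -0.636]
contact_force: [0.3, -0.6, 0.1]
finger_gap: 0.0399
```

```bash
python3 - <<'E'
from h import *
snap("side");snap("side","s33",(420,110,540,250),5);go([.3952,-.2567,.078],38.5)
E
```

```text
t 37.1 pos [ 0.3966 -0.2567  0.1218] jaw -141.4 j1 -0.65 j6 1.82 -> shift [4.38 0.06 0.13] yaw [0.1] xaxis [-0.002 -0.013 -1.   ]
```

View pics/s33.png

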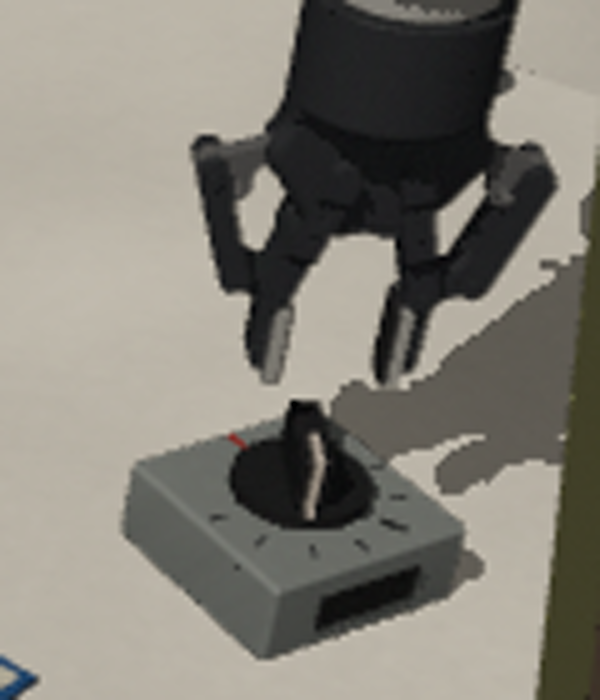

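jog_arm:
  translation:
    - [2,0.1,0.1]
    - [4.3,0.1,0.1]
    - [4.3,0.1,0.1]
    - [4.3,0.1,0.1]
  yaw: [0,0,0,0]

```text
t: 37.55
position: [0.3955, -0.257, 0.0796]
tcp_rot: [-0.302, 0.639, -0.311, -0.636]
contact_force: [0.2, 0.2, 0.2]
finger_gap: 0.0399
```

```bash
python3 - <<'E'
from h import *
snap("side");snap("side","s34",(420,110,540,250),5);go([.3952,-.2567,.078],38.5);print(bot.read_state()["contact_force"])
E
```

```text
t 37.6 pos [ 0.396  -0.2576  0.0801] jaw -141.4 j1 -0.66 j6 1.82 -> shift [0.21 0.01 0.12] yaw [0.1] xaxis [-0.    -0.015 -1.   ]
[ 0.82028774 -0.34841636  0.59582223]
```

View pics/s34.png

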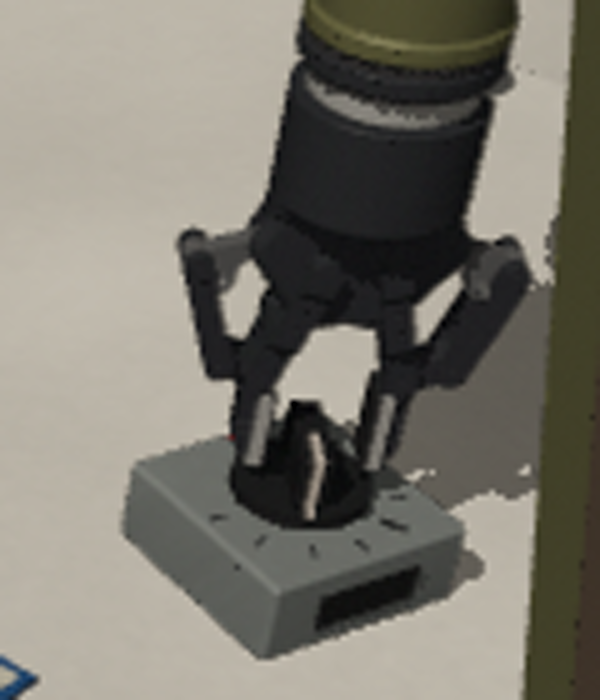

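jog_arm:
  translation:
    - [0.1,0,0.1]
    - [0.1,0,0.1]
    - [0.1,0,0.1]
    - [0.1,0,0.1]
    - [0.1,0,0.1]
  yaw: [0,0,0,0,0]
  hand: 0.8

```text
t: 38.15
position: [0.3964, -0.2567, 0.0803]
tcp_rot: [-0.302, 0.64, -0.311, -0.634]
contact_force: [2.4, 3.3, 6.2]
finger_gap: 0.0126
```

```bash
python3 - <<'E'
from h import *
go([.3952,-.2567,.078],38.5);s=bot.read_state();print(s["contact_force"],s["wrist_torque"],s["finger_gap"])
E
```

```text
t 38.1 pos [ 0.3964 -0.2567  0.0803] jaw -141.4 j1 -0.66 j6 1.82 -> shift [0.23 0.1  0.08] yaw [0.1] xaxis [ 0.002 -0.015 -1.   ]
[2.38608056 3.31628806 6.16140185] [ 0.57843232 -0.27260534 -0.02933563] 0.012551300245639198
```

jog_arm:
  translation:
    - [0,0,0]
    - [0,0,0]
    - [0,0,0]
    - [0,0,0]
    - [0,0,0]
  yaw: [-8,-16,-24,-32,-40]

```text
t: 38.65
position: [0.3971, -0.2557, 0.0803]
tcp_rot: [-0.064, 0.705, -0.073, -0.702]
contact_force: [2.6, 4.9, -2.7]
finger_gap: 0.0124
```

```bash
python3 - <<'E'
from h import *
snap("side");snap("side","s35",(420,110,540,250),5);go([.3952,-.2567,.078],38.5);s=bot.read_state();print(s["contact_force"],s["wrist_torque"],s["finger_gap"])
E
```

```text
t 38.8 pos [ 0.397  -0.2557  0.0803] jaw -101.4 j1 -0.66 j6 1.12 -> shift [0.23 0.13 0.16] yaw [40.1] xaxis [ 0.003 -0.014 -1.   ]
[ 3.27012782  4.37805424 -2.1737908 ] [ 0.93325556 -0.82199164  0.00872582] 0.012676828669230637
```

View pics/s35.png

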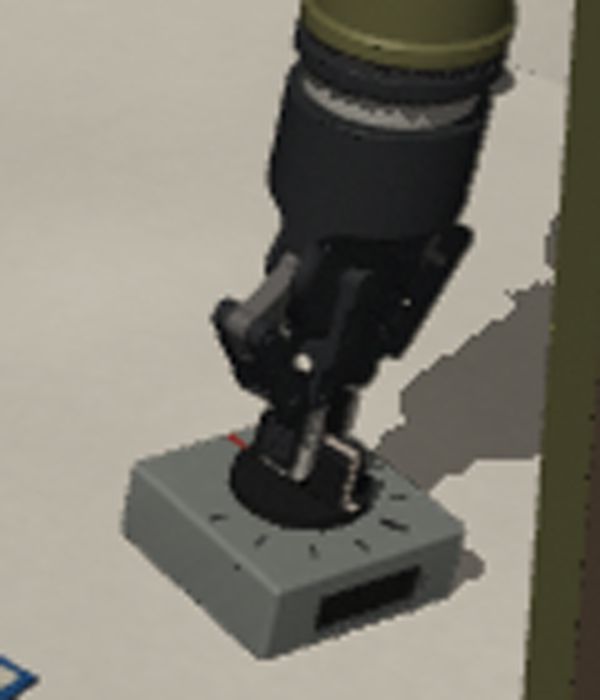

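jog_arm:
  translation:
    - [0,0,0]
    - [0,0,0]
    - [0,0,0]
    - [0,0,0]
    - [0,0,0]
  yaw: [-8.4,-16.8,-25.2,-33.6,-42]

```text
t: 39.25
position: [0.3969, -0.2545, 0.0803]
tcp_rot: [0.192, 0.682, 0.184, -0.682]
contact_force: [2.0, 5.0, -0.2]
finger_gap: 0.0123
```

jog_arm:
  translation:
    - [0,0,0]
    - [0,0,0]
    - [0,0,0]
    - [0,0,0]
    - [0,0,0]
  yaw: [-8.4,-16.8,-25.2,-33.6,-42]

```text
t: 39.75
position: [0.396, -0.2537, 0.0803]
tcp_rot: [-0.424, -0.567, -0.418, 0.57]
contact_force: [-1.1, 1.7, 0.1]
finger_gap: 0.0124
```

jog_arm:
  translation:
    - [0,0,0]
    - [0,0,0]
    - [0,0,0]
    - [0,0,0]
    - [0,0,0]
  yaw: [-8.4,-16.8,-25.2,-33.6,-42]

```text
t: 40.25
position: [0.3949, -0.2537, 0.0803]
tcp_rot: [0.599, 0.376, 0.596, -0.381]
contact_force: [-2.4, -2.1, -0.6]
finger_gap: 0.0125
```

```bash
python3 - <<'E'
from h import *
snap("side");snap("side","s36",(420,110,540,250),5);go([.3952,-.2567,.078],68.7);s=bot.read_state();print(s["contact_force"],s["wrist_torque"],s["finger_gap"])
E
```

```text
t 40.4 pos [ 0.3949 -0.2537  0.0803] jaw 25.0 j1 -0.66 j6 -1.08 -> shift [ 0.23 -0.1   0.28] yaw [-43.7] xaxis [-0.    -0.009 -1.   ]
[-2.68620851 -1.54847608 -0.69890081] [ 0.12953056  0.4572286  -0.00779076] 0.012674132799530788
```

View pics/s36.png

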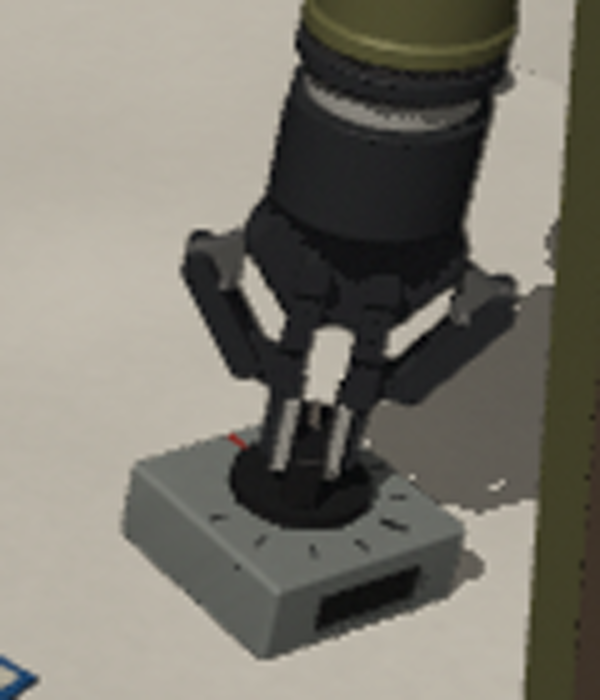

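Good progress; approach the stop, then press a few degrees into it.

jog_arm:
  translation:
    - [0,0,0]
    - [0,0,0]
    - [0,0,0]
    - [0,0,0]
    - [0,0,0]
  yaw: [-8,-16,-24,-32,-40]

```text
t: 40.85
position: [0.3941, -0.2543, 0.0803]
tcp_rot: [0.691, 0.149, 0.69, -0.156]
contact_force: [-4.4, -5.0, -1.4]
finger_gap: 0.0125
```

jog_arm:
  translation:
    - [0,0,0]
    - [0,0,0]
    - [0,0,0]
    - [0,0,0]
  yaw: [-3,-6,-6,-6]

```text
t: 41.25
position: [0.394, -0.2546, 0.0803]
tcp_rot: [0.697, 0.114, 0.697, -0.122]
contact_force: [-1.6, -2.4, -2.8]
finger_gap: 0.0122
```

```bash
python3 - <<'E'
from h import *
snap("side");snap("side","s37",(420,110,540,250),5);go([.3952,-.2567,.078],68.7);s=bot.read_state();print(s["contact_force"],s["wrist_torque"],s["joint_efforts"],s["finger_gap"])
E
```

```text
t 41.4 pos [ 0.394  -0.2546  0.0803] jaw 70.9 j1 -0.66 j6 -1.88 -> shift [ 0.24 -0.16  0.18] yaw [2.2] xaxis [-0.002 -0.011 -1.   ]
[-2.25572089 -3.25142281 -2.13150734] [ 0.03128085  0.30547453 -0.78240196] [ 2.35402331e+00 -4.16148412e+01 -1.56863505e+01 -1.73991179e-02
 -2.01754533e-01 -7.98069779e-01] 0.012342701932062466
```

View pics/s37.png

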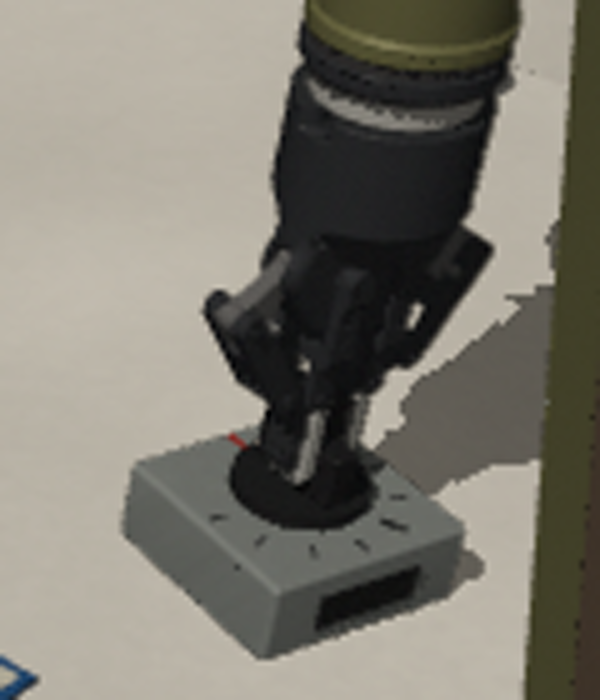

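jog_arm:
  translation:
    - [0,0,0]
    - [0,0,0]
    - [0,0,0]
    - [0,0,0]
    - [0,0,0]
  yaw: [8.4,16.8,25.2,33.6,42]

```text
t: 41.85
position: [0.3947, -0.2539, 0.0803]
tcp_rot: [0.609, 0.359, 0.606, -0.365]
contact_force: [2.0, 2.4, -3.1]
finger_gap: 0.0124
```

jog_arm:
  translation:
    - [0,0,0]
    - [0,0,0]
    - [0,0,0]
    - [0,0,0]
    - [0,0,0]
  yaw: [8.4,16.8,25.2,33.6,42]

```text
t: 42.35
position: [0.3958, -0.2537, 0.0803]
tcp_rot: [-0.439, -0.555, -0.433, 0.559]
contact_force: [2.9, 0.0, -5.5]
finger_gap: 0.0124
```

jog_arm:
  translation:
    - [0,0,0]
    - [0,0,0]
    - [0,0,0]
    - [0,0,0]
    - [0,0,0]
  yaw: [8.4,16.8,25.2,33.6,42]

```text
t: 42.85
position: [0.3967, -0.2543, 0.0804]
tcp_rot: [-0.209, -0.676, -0.201, 0.677]
contact_force: [2.1, -2.9, -5.6]
finger_gap: 0.0126
```

```bash
python3 - <<'E'
from h import *
snap("side");snap("side","s38",(420,110,540,250),5);go([.3952,-.2567,.078],-81);s=bot.read_state();print(s["contact_force"],s["wrist_torque"],s["finger_gap"])
E
```

```text
t 43.0 pos [ 0.3967 -0.2543  0.0804] jaw -55.9 j1 -0.65 j6 0.33 -> shift [0.24 0.11 0.26] yaw [25.1] xaxis [ 0.003 -0.011 -1.   ]
[ 0.87550745 -3.02135169 -6.19204355] [-0.14142662 -0.31591592  0.01418033] 0.01231401573402851
```

View pics/s38.png

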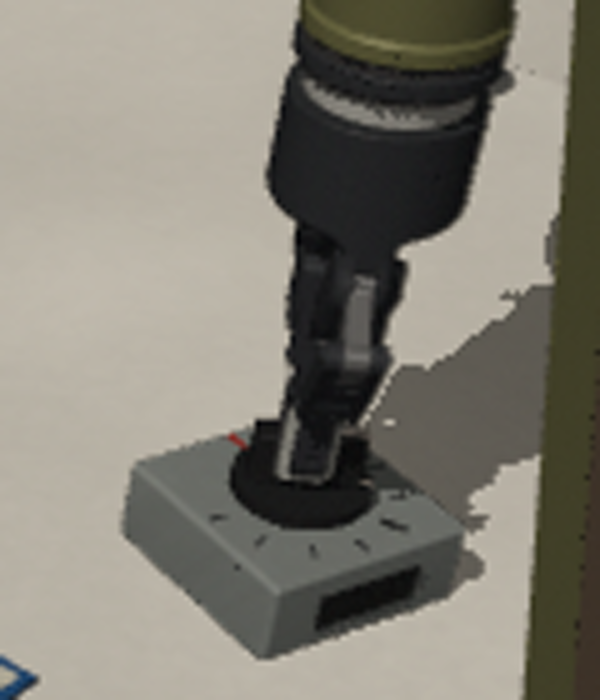

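jog_arm:
  translation:
    - [0,0,0]
    - [0,0,0]
    - [0,0,0]
    - [0,0,0]
    - [0,0,0]
  yaw: [8,16,24.5,24.5,24.5]

```text
t: 43.45
position: [0.397, -0.2549, 0.0803]
tcp_rot: [0.066, 0.705, 0.057, -0.704]
contact_force: [-0.7, -4.8, -6.4]
finger_gap: 0.0127
```

```bash
python3 - <<'E'
from h import *
snap("side");snap("side","s39",(420,110,540,250),5);go([.3952,-.2567,.078],-81);s=bot.read_state();print(s["contact_force"],s["wrist_torque"],s["finger_gap"])
E
```

```text
t 43.5 pos [ 0.397  -0.2549  0.0804] jaw -80.2 j1 -0.65 j6 0.75 -> shift [0.24 0.15 0.21] yaw [0.8] xaxis [ 0.003 -0.012 -1.   ]
[ 0.08627605 -5.08383963 -6.37774789] [-0.6871655  -0.03650472 -0.04436402] 0.012641816738872326
```

View pics/s39.png

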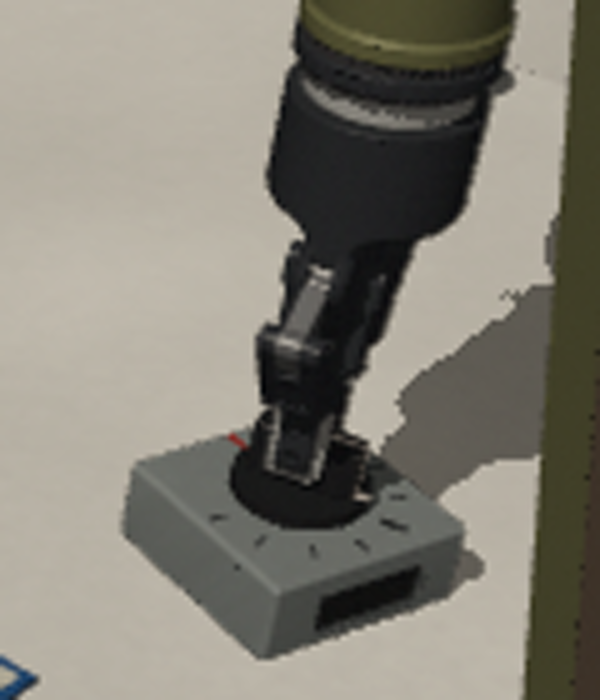

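jog_arm:
  translation:
    - [0,0,0]
    - [0,0,0]
    - [0,0,0]
  yaw: [0,0,0]
  hand: 4.0

```text
t: 43.85
position: [0.397, -0.2544, 0.0806]
tcp_rot: [0.065, 0.705, 0.056, -0.704]
contact_force: [-0.3, -0.9, 0.0]
finger_gap: 0.0397
```

jog_arm:
  translation:
    - [-3,0,0]
    - [-8,0,0]
    - [-12,0,0]
    - [-12,0,0]
  yaw: [0,0,0,0]

```text
t: 44.25
position: [0.3997, -0.2549, 0.2063]
tcp_rot: [0.068, 0.709, 0.054, -0.7]
contact_force: [0.5, -0.7, 0.4]
finger_gap: 0.0401
```

```bash
python3 - <<'E'
from h import *
snap("side","s40",(430,170,525,250),7);go([.5,-.05,.22],-80)
E
```

```text
t 44.3 pos [ 0.3983 -0.2539  0.2038] jaw -80.1 j1 -0.65 j6 0.75 -> shift [ -1.85 -18.31 -13.53] yaw [-0.1] xaxis [ 0.01  -0.016 -1.   ]
```

View pics/s40.png

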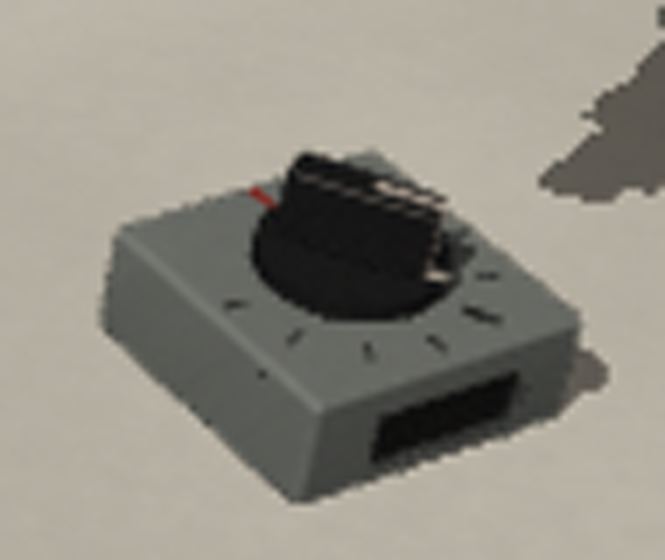

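jog_arm:
  translation:
    - [0,-4,-3]
    - [0,-8,-6]
    - [0,-12,-10]
    - [0,-16,-14]
    - [0,-20,-18]
  yaw: [0,0,0,0,0]

```text
t: 44.8
position: [0.5294, -0.04, 0.2001]
tcp_rot: [0.067, 0.706, 0.055, -0.703]
contact_force: [0.1, -0.6, 0.5]
finger_gap: 0.0404
```

jog_arm:
  translation:
    - [0,-1,-5]
    - [0,-1,-5]
    - [0,-1,-5]
  yaw: [0,0,0]

```text
t: 45.1
position: [0.5765, -0.0205, 0.198]
tcp_rot: [0.067, 0.705, 0.057, -0.704]
contact_force: [-0.7, -0.1, -0.3]
finger_gap: 0.0401
```

```bash
python3 - <<'E'
from h import *
snap("side","s41");a=snap("top","t41",(440,285,530,375),7);snap("top","t41f")
c=np.array([395.2,-256.7])
for p,z in(((437,272),.048),((440,200),.072),((380,185),.072)):
    q=plane("side",(p[0]/7+430-.43,p[1]/7+170-.43),z)[:2]*1000;d=q-c;print(q,np.degrees(np.arctan2(d[1],d[0])),np.hypot(*d))
E
```

```text
[ 369.23637048 -262.48444573] -167.44017733080818 26.600185533934088
[ 373.78710123 -262.51014115] -164.81897613387258 22.18715785893894
[ 390.51799791 -257.38098685] -171.72448635526544 4.731266921557475
```

View pics/t41.png

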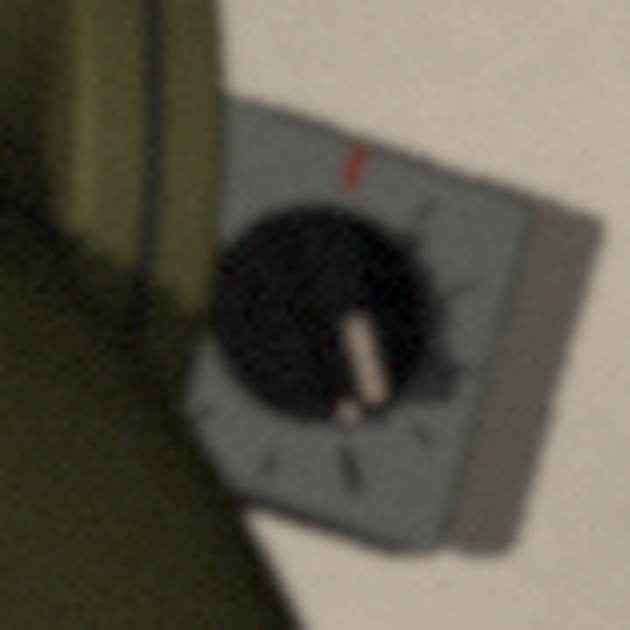

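View pics/s41.png

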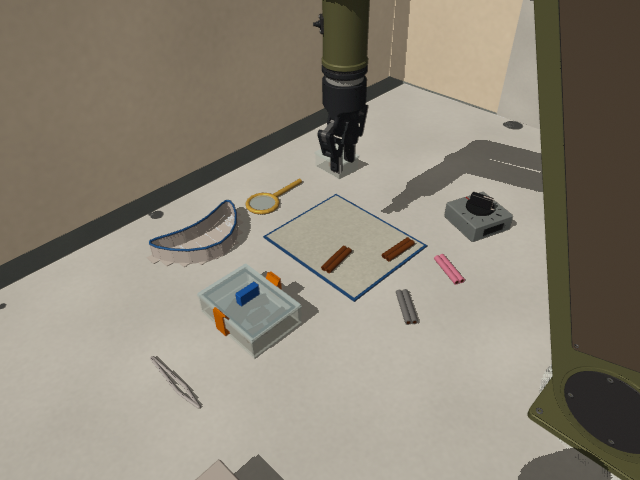

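View pics/t41f.png

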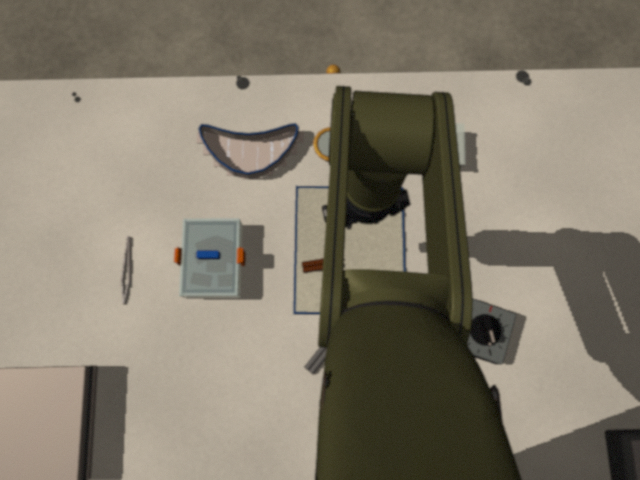

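```bash
python3 - <<'E'
from h import *
c=np.array([396.3,-256.3])
for p,z in(((347,412),.048),((375,395),.072),((355,320),.072)):
    q=plane("top",(p[0]/7+440-.43,p[1]/7+285-.43),z)[:2]*1000;d=q-c;print(q,np.degrees(np.arctan2(d[1],d[0])),np.hypot(*d))
im=snap("top");t0=cv2.imread("pics/top0.png");s0=cv2.imread("pics/side0.png");s=snap("side")
for n,(x0,y0,x1,y1) in{"dish":(140,195,245,268),"forceps":(145,350,205,410),"lens":(245,175,305,216)}.items():
    d=cv2.absdiff(s,s0)[y0:y1,x0:x1].max(2);print(n,(d>40).sum())
E
```

```text
[ 370.22955464 -260.12476911] -171.6537336774612 26.349515742747005
[ 373.84699463 -259.9973484 ] -170.6489925371375 22.75539134356156
[ 392.85677576 -256.73765456] -172.7562043796688 3.4709270636441967
dish 0
forceps 0
lens 0
```

```bash
python3 - <<'E'
from workcell import bot
print(bot.job_done())
E
```

```text
the job is handed in; nothing more can be done
None
```

The job is done and handed in at about 45 s. All five odd quills (three short, two kinked) are in the box and the lid is snapped down. The dial went anticlockwise to its stop, then five clicks clockwise.

**Mishaps:**
- My first grip on one kinked quill was too high and it slipped out. I regripped it lower.
- The other kinked quill was knocked off the board during the run. I picked it up from the table beside the lens.

**Last checks:**
- **Lid:** The tool height matched the fully seated lid. I pressed with about 25 N. The clips in the side view were back where they stood at the start.
- **Dial:** At the stop it resisted with about 0.8 N m. Its pointer now reads −171.7° against −172° for the long fifth tick. Side-view readings taken just before ranged from −165° to −172°, which is still nearest the fifth click.
- **Whole quills:** Both are still on the board.
- **Other objects:** The kidney dish, forceps and lens show no change in the side view. I compared the spare box only by eye, because the arm partly hid it in the last pictures; nothing came near it.

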